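# Stack the spare parts tote on the full one

## Robot

A 6-joint arm with a two-finger parallel gripper is mounted at the origin on the work surface. World frame = base frame: x ahead of the robot, y to its left, z up, the work surface at z = 0. Lengths are in m, angles in degrees, forces in N, time in s.
With the tool pointing down it reaches from about 0.3 to 0.75 m from the base axis. Payload 8.5 kg.
Tool frame: the origin (TCP) lies on the mounting face of the last link; the fingertips stand 173 mm ahead of it and the grasp point (between the pads) lies 155 mm ahead of it (env.tips_ahead is the distance from the TCP to the fingertips, in m); z points along the fingers, x is the direction in which the jaws open and shut, and the axes are right-handed (so a half turn about z gives the same grasp; the last joint's range is limited). The gripper opens to 85 mm and grips with 20 to 120 N. Pads are 22 mm wide; open, the fingers measure 114 mm over their backs; the gripper's body (76 mm by 85 mm) begins 54 mm behind the grasp point. The pads swing forward as they close: fully open they stand 13 mm farther back than shut.
Start: joints at [63.868, 21.807, 74.336, -0, 83.858, -12.336], TCP at [0.131, 0.534, 0.405] pointing down, gripper open.
Joint ranges: [-178.18, 178.18], [-50.72, 133.34], [12.68, 142.11], [-81.47, 261.47], [9.98, 163.14], [-165.26, 165.26]. Speed limits (degrees/s): [136.94, 136.94, 180, 180, 180, 180].

## Interface

Orientations are given as a 3x3 rotation matrix whose columns are the frame's x, y, z axes.
In Python, from rig import env gives the robot as it stands. The module is installed in compiled form; this text tells all that it offers.
- The arm moves only by the tool step_arm, never from a script. Its argument "increments" is a list of rows, each an object of numbers: "x", "y", "z": the shift along the tool's x, y, z in cm; "wx", "wy", "wz": the turn, a rotation vector about the tool's x, y, z in rad; "gripper": the finger opening in cm, from 0 to 8.54. A call has 1 to 20 rows; each row shifts and turns the commanded pose from where the row before left it, along the tool's axes as they then stand; what a row does not reach is not made up. A row lasts 1/10 s, in which the tool goes at most 50 mm and 8.59 degrees, less where a joint would pass 70% of its speed; a pose out of reach is approached as far as the arm can. A call with a gripper value outside its range is refused whole. The fingers move at their own pace and stop on an object; "newtons" is the grip in N (left out, the last holds). Time passes only in rows, so rows that do not move let the fingers close. It gives the time, the measured TCP pose, the force and the opening at its end, in the units of the state.
- env.observe(): the state, without advancing time (a new reading comes with each control period).
- env.get_image(name): name is "scene" or "side" or "wrist"; returns a dict with "color" (384x512x3 uint8, blue, green, red), "camera_matrix" (3x3 intrinsics, pixels), "rvec" (rotation vector, rad) and "tvec" (3), from world to camera coordinates, as OpenCV has them. Camera axes: x right, y down, z forward; pixel columns grow to the right and rows downward; lengths in m; the calibration is good to about 2 mm. A picture is of the moment at which its call begins. There is no depth.
- env.close_job(): hands the job in, once; it reports no verdict.
The state is a dict: "time_s": time; "q": joint angles; "qvel": joint speeds; "joint_efforts": joint torques, N m; "position": TCP position; "tool_rot": TCP orientation; "ft_force": force on the tool from outside, world axes, zero at the start; "wrist_torque": the same for the moment, N m; "grip_width": finger opening in m.
Only numpy, scipy, OpenCV 4.12 (cv2) and the standard library are available. Lean on these libraries where they do the work, as an engineer would, in place of code of your own. Each camera call takes 0.05 s, during which the arm holds its last target. There are 200 camera calls.

## Task

Pick up the empty blue tote, turn it end for end (half a turn) so that its yellow end comes over the plain end of the grey tote, and stack it there, so that it stands on the ledges above the gear instead of nesting down onto it. Feel its four feet into the ledge pockets and press it gently home until both ends have clicked under the spring catches, without forcing it, then let go. Leave the other parts on the shelf where they lie.

Things in the scene. Friction and masses are not known exactly. Their poses are not given: they have to be found in the camera images.
- blue_mid (a point): centre, half-way up, of the empty blue stack-nest tote, loose on the shelf: 162 long (x) x 64 wide (y) x 70 mm high, 0.13 to 0.25 kg; the bottom of its feet is 35 mm below this point. x points to its end with the yellow rim, z up. An upright band, 3 mm thick, 162 x 64 mm outside, forms its top 22 mm: grip that across the 64 mm width, fingertips no lower than the band (below it the walls slope inward)
- blue_yellow_end (a point): point on the blue tote level with the bottom of its feet, 76 mm from its middle towards its yellow end. The tote's four feet, 12 mm long and 7 mm high, reach 24 mm out from the middle line on both sides, 32 mm from its middle towards this end and 58 mm towards the plain end
- blue_plain_end (a point): point on the blue tote level with the bottom of its feet, 76 mm from its middle towards its plain blue end
- grey: grey tote of the same make and size, screwed to the shelf, holding the gear; origin at the middle of its underside, x to its yellow end, z up. Pillars on its long sides at x = -32 and +58 mm carry pockets for the feet, with 0.8 mm play each way: pocket floor 54 mm above the underside, pocket sides (in x) rise to 67 mm, outer stops (in y) to 59 mm. The thin plastic stands 25 N between the totes, all contacts added
- grey_seat (a point): middle of the grey tote's ledge plane, 54 mm above its underside: the blue tote's bottom comes here when stacked home, yellow end over plain end. Yellow over yellow it would nest, its bottom only 31 mm up. In each pocket leans a black spring catch, sloping from 71 mm down to 63 mm: feet meet it about 68 mm up, push it aside (3 to 7 N for all four, kept level) and it clicks over them within the last 1 mm
- grey_mid (a point): centre of the grey tote, 35 mm above its underside; axes as the grey tote
- gear_mid (a point): middle of the orange nylon score-motor gear with its cam stack, 38 mm wide and 40 mm high, 20 mm above its foot, standing loose in the grey tote
- bracket: steel stand-up target bracket with red target face, 55 x 20 x 34 mm, loose on the shelf between the totes; origin under its middle
- pad: black rubber flipper pad, 44 x 16 x 15 mm, loose on the shelf between the totes; origin under its middle
- flap: clear acrylic ramp flap, 95 x 48 x 10 mm, loose on the shelf beyond the totes; origin under its middle
- clipbar: spring clip bar, 120 x 28 x 52 mm, screwed to the shelf beyond the totes, pinching a green insert; origin under its middle
There are look-alikes about, which are no part of the job. Of the things that look like the part that bears gear_mid, the larger one is meant.

How it is judged (in metres and radians):
On the way:
1. the blue tote is held over the grey one, turned end for end, its yellow end towards the grey tote's plain end (horizontal distance between blue_mid and grey_mid below 0.03 m and z of blue_mid in the frame of grey above 0.098 m and x of blue_yellow_end in the frame of grey below -0.05 m).
At the end, for the whole second after the job is handed in: The blue tote is stacked on the grey one, yellow end over plain end: both ends of its bottom are home on the ledges, 54 mm (at most 55.6 mm) above the grey tote's underside, middles within 5 mm, with the gear still in the grey tote; the tote is released (z of blue_yellow_end in the frame of grey between 0.052 and 0.0556 m and z of blue_plain_end in the frame of grey between 0.052 and 0.0556 m and x of blue_yellow_end in the frame of grey below -0.07 m and horizontal distance between blue_mid and grey_mid below 0.005 m and horizontal distance between gear_mid and grey_mid below 0.045 m and height (world z) of gear_mid below 0.045 m and linear speed of blue below 0.01 m/s); the robot touches nothing.
It fails at once if the blue tote is forced: pressed against the grey tote with more than 25 N (contact force between blue and grey above 25 N).
It fails at once if the blue tote is set down on the gear (more than 2 N) (contact force between blue and gear above 2 N).
It fails at once if a bystander part is pushed by more than 15 mm (distance of any of bracket, pad, flap from where it was at the start of the episode above 0.015 m).
It also fails if it takes over 58 s, if anything falls off the work surface, if the arm or the gripper's body presses on something with over 40 N, if the wrist force passes 120 N, or if a joint passes its speed limit or range.

## Working session

There is one attempt and no reset: what is moved stays moved. The work goes in short steps, Python scripts to look and compute and a tool call to move; the robot and the scene stay as the last step left them, time stands still between calls to the robot, and variables do not carry over. Pictures are saved under pics/ and viewed, about 8 in all and at most 12, crops included, and the job is handed in when it is done.

Besides the shell and the picture viewer there is one more tool, called in YAML: its name, and indented under it one key for each argument. step_arm: Moves the arm, as the interface text tells. Its arguments: {"type":"object","properties":{"increments":{"type":"array"},"newtons":{"type":"number"}},"required":["increments"]}

```bash
mkdir -p pics
cat > h.py <<'E'
import numpy as np, cv2
from rig import env
def cam(n):
    d=env.get_image(n); R=cv2.Rodrigues(np.array(d["rvec"],float))[0]
    return d["color"],np.array(d["camera_matrix"],float),R,np.array(d["tvec"],float).ravel()
def proj(c,P): 
    p=(np.atleast_2d(P)@c[2].T+c[3])@c[1].T; return p[:,:2]/p[:,2:]
def ray(c,u,z):
    d=c[2].T@np.linalg.solve(c[1],[u[0],u[1],1.]); o=-c[2].T@c[3]; return o+d*(z-o[2])/d[2]
E
python3 - <<'E'
from h import *
import pickle
D={n:cam(n) for n in("scene","side","wrist")}
pickle.dump(D,open("d0.pkl","wb"))
for n,c in D.items():
    print(n,-c[2].T@c[3],c[2][2]); cv2.imwrite(f"pics/{n}0.png",c[0])
s=env.observe(); print(s["time_s"],s["position"],s["tool_rot"],s["ft_force"])
cv2.imwrite("pics/a0.png",cv2.resize(D["scene"][0],(800,600),interpolation=cv2.INTER_CUBIC))
cv2.imwrite("pics/b0.png",cv2.resize(D["side"][0],(800,600),interpolation=cv2.INTER_CUBIC))
cv2.imwrite("pics/c0.png",cv2.resize(D["wrist"][0],(800,600),interpolation=cv2.INTER_CUBIC))
E
```

```text
scene [1.06554599 0.31962725 0.68263391] [-0.5246117  -0.38665667 -0.75847161]
side [0.3327785  0.70835318 0.9006515 ] [ 0.24084753 -0.61581485 -0.75017634]
wrist [0.0666339  0.55086403 0.37315885] [ 0.25394988 -0.06357059 -0.96512602]
0.15 [0.13115549 0.5341014  0.40427101] [[ 2.38487054e-01  9.71145565e-01 -4.65514975e-04]
 [ 9.71145124e-01 -2.38487403e-01 -9.52847153e-04]
 [-1.03637274e-03 -2.24840888e-04 -9.99999438e-01]] [-1.35796841 -0.47751177  0.268444  ]
```

View pics/a0.png

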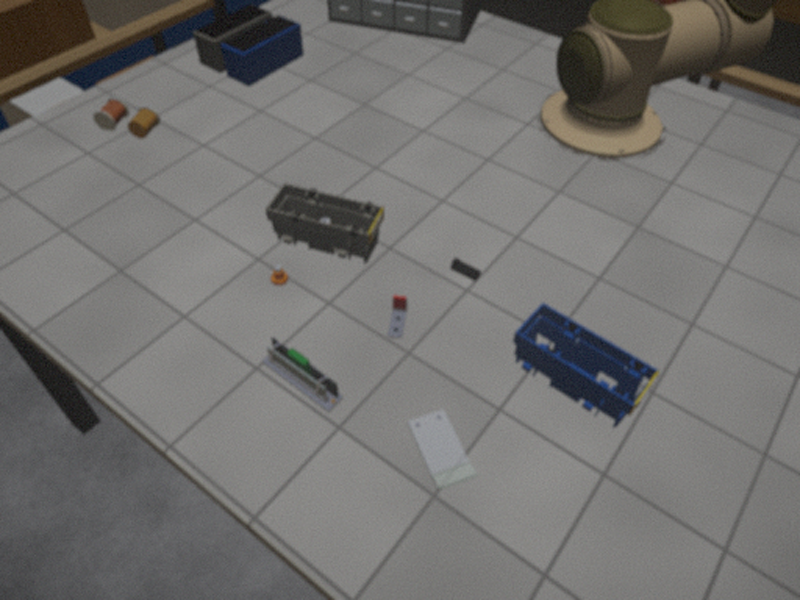

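View pics/b0.png

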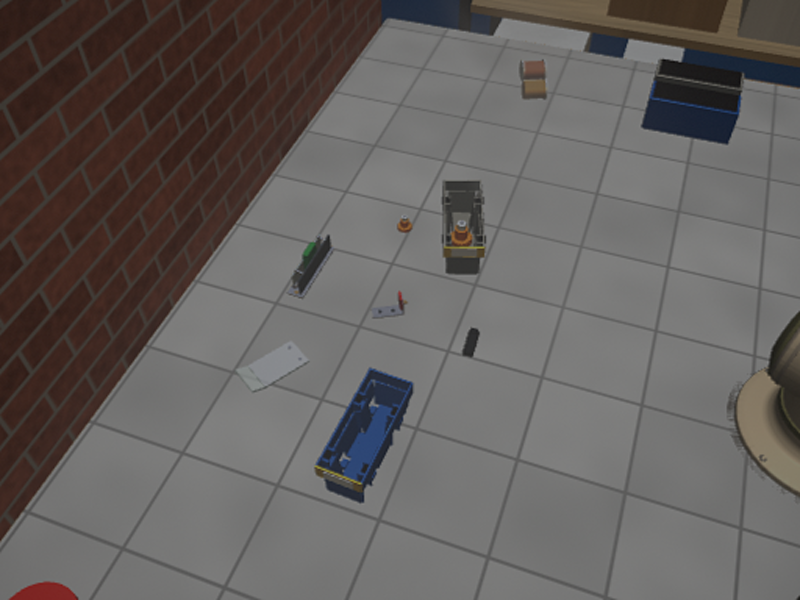

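View pics/c0.png

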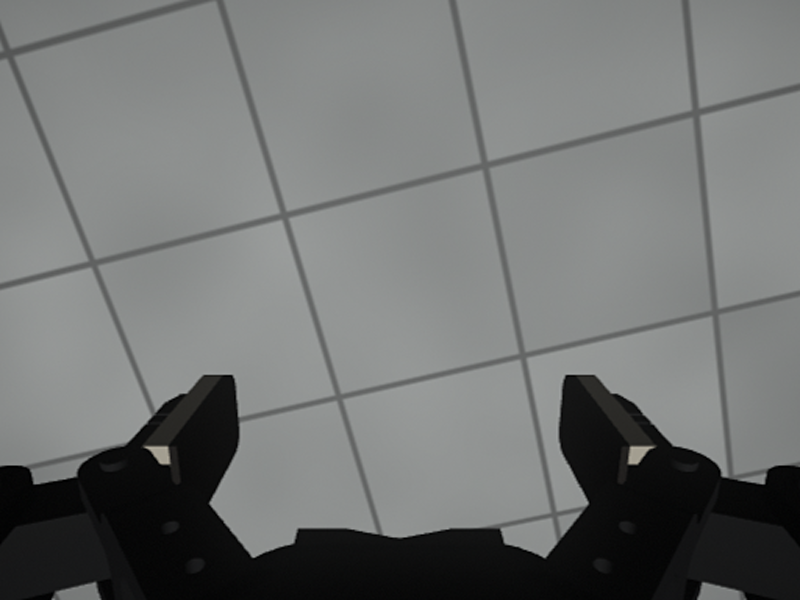

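Possible targets. Blue tote: the one at scene (585,363), or the blue crate in the background (262,50). Gear: the one in the grey tote at side (460,232), or the small orange one at (404,223). I choose the shelf tote and the gear inside grey, and check both in one close crop.

Run:
```python
from h import *
import pickle
D=pickle.load(open("d0.pkl","rb"))
def cr(n,x,y,w): return cv2.resize(D[n][0][y:y+w*3//4,x:x+w],(400,300),interpolation=cv2.INTER_CUBIC)
m=np.vstack([np.hstack([cr("scene",158,105,100),cr("scene",318,187,120)]),np.hstack([cr("side",247,106,100),cr("side",168,228,132)])])
cv2.imwrite("pics/m1.png",cv2.convertScaleAbs(m,alpha=1.5))
```

```text
(no output)
```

View pics/m1.png

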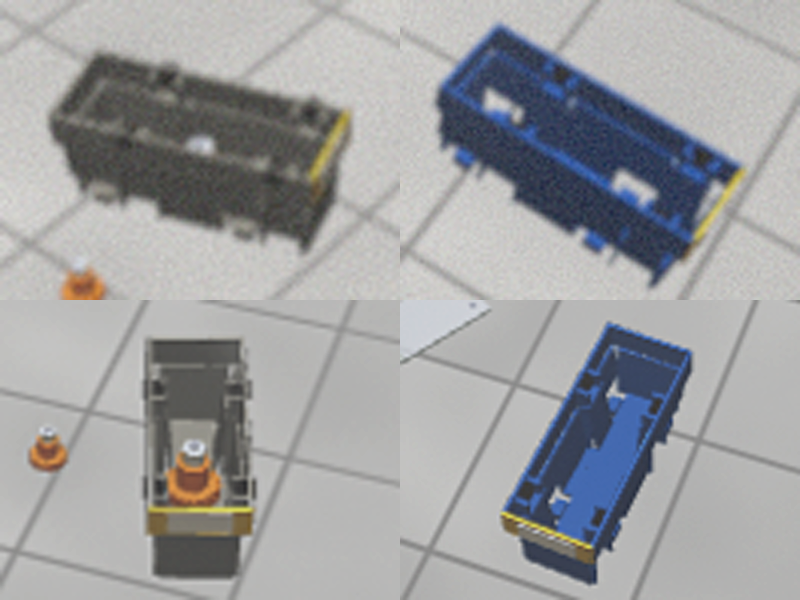

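The crops show the right parts: an empty blue tote, and a large gear inside the grey tote near its yellow end. The rim corners are readable, so I fit poses from them.

```bash
cat > fit.py <<'E'
from h import *
from scipy.optimize import least_squares
def fit(obs,x0,zfix=None):
    # obs: list of (cam, body pts Nx3 (rel. underside), px Nx2)
    def r(p):
        c,s=np.cos(p[2]),np.sin(p[2]); R=np.array([[c,-s,0],[s,c,0],[0,0,1]])
        return np.concatenate([(proj(k,B@R.T+[p[0],p[1],zfix if zfix is not None else p[3]])-u).ravel() for k,B,u in obs])
    f=least_squares(r,x0,loss="soft_l1"); return f.x,r(f.x)
E
python3 - <<'E'
from fit import *
import pickle
D=pickle.load(open("d0.pkl","rb"))
def un(u,ox,oy,x,y,w): s=400/w; return (np.array(u,float)-[ox,oy]+.5)/s-.5+[x,y]
# order: yellow +y, yellow -y, plain +y, plain -y (yaw such that x->yellow)
B=np.array([[81,32,70],[81,-32,70],[-81,32,70],[-81,-32,70]])/1000.
sg=un([[313,180],[347,112],[52,115],[98,55]],0,0,158,105,100)
sb=un([[694,242],[743,169],[442,90],[500,27]],400,0,318,187,120)
dg=un([[148,510],[252,510],[147,340],[241,340]],0,300,247,106,100)
db=un([[504,515],[594,549],[610,324],[691,352]],400,300,168,228,132)
S,C=D["scene"],D["side"]
for nm,a,b in(("grey",sg,dg),("blue",sb,db)):
    for k,u in((S,a),(C,b)): print([np.round(ray(k,x,.07)[:2],4) for x in u])
    m=np.mean([ray(C,x,.07)[:2] for x in b],0); v=np.mean([ray(C,x,.07)[:2] for x in b[:2]],0)-m
    for obs in ([(S,B,a),(C,B,b)],[(S,B,a)],[(C,B,b)]):
        p,r=fit(obs,[*m,np.arctan2(v[1],v[0])],0.); print(nm,p[:2],np.degrees(p[2]),np.round(r,1))
E
```

```text
[array([ 0.5708, -0.1009]), array([ 0.5151, -0.1212]), array([ 0.6212, -0.2511]), array([ 0.5665, -0.268 ])]
[array([ 0.572 , -0.0994]), array([ 0.5133, -0.12  ]), array([ 0.6216, -0.2492]), array([ 0.5637, -0.2693])]
grey [ 0.5670162  -0.18534833] 149.42370803184986 [  0.8 -33.2   2.    0.5  -0.7  -0.7  -4.9  32.4  44.6 -10.9  -0.5   0.9
   1.   -1.1 -41.2   9.3]
grey [ 0.56623274 -0.18486225] 150.71756253973024 [  0.6 -33.6   2.4  -0.2  -0.4  -0.2  -4.   32.8]
grey [ 0.59899052 -0.17412147] 109.80215544423713 [ 13.4   0.4 -39.3   0.5  10.6  -0.8 -37.3  -0.6]
[array([0.6024, 0.3106]), array([0.5418, 0.3128]), array([0.5967, 0.1536]), array([0.5339, 0.1567])]
[array([0.6006, 0.3121]), array([0.5387, 0.3147]), array([0.5927, 0.1522]), array([0.532 , 0.1556])]
blue [0.56647854 0.23282283] 129.5755302957031 [  6.5 -49.4   1.9  -0.   -0.7  -2.  -12.6  44.6  61.4   1.1  -0.6   0.3
   0.   -0.9 -56.1  -1.6]
blue [0.56852238 0.23298362] 130.50940925845083 [  5.7 -49.2   1.6   0.1  -1.4  -0.7 -12.7  46. ]
blue [0.56592491 0.23284804] 129.53891535060484 [ 61.6   1.2  -0.4   0.4   0.3  -0.8 -55.8  -1.5]
```

Run:
```python
from fit import *
import pickle
D=pickle.load(open("d0.pkl","rb"))
def un(u,ox,oy,x,y,w): s=400/w; return (np.array(u,float)-[ox,oy]+.5)/s-.5+[x,y]
B=np.array([[81,-32,70],[81,32,70],[-81,-32,70],[-81,32,70]])/1000.
sg=un([[313,180],[347,112],[52,115],[98,55]],0,0,158,105,100)
sb=un([[694,242],[743,169],[442,90],[500,27]],400,0,318,187,120)
dg=un([[148,510],[252,510],[147,340],[241,340]],0,300,247,106,100)
db=un([[504,515],[594,549],[610,324],[691,352]],400,300,168,228,132)
S,C=D["scene"],D["side"]
for nm,a,b in(("grey",sg,dg),("blue",sb,db)):
    for obs in ([(S,B,a),(C,B,b)],[(S,B,a)],[(C,B,b)]):
        p,r=fit(obs,[.57,.0,1.7],0.); print(nm,np.round(p[:2],4),np.degrees(p[2]),np.round(r,1))
s=env.observe();R=np.array(s["tool_rot"]);print(np.degrees(np.arctan2(R[1,0],R[0,0])))
```

```text
grey [ 0.5678 -0.1854] 108.39817820838691 [ 0.3  0.9  1.8 -0.3 -1.1  0.4 -0.3 -1.5 -0.4  0.2  0.4  0.5 -0.4 -0.9
  0.6 -0.7]
grey [ 0.5676 -0.1858] 108.25846120466588 [ 0.2  0.8  1.7 -0.3 -1.2  0.2 -0.3 -1.6]
grey [ 0.5678 -0.1849] 108.50647472601092 [-0.4  0.4  0.4  0.6 -0.5 -0.7  0.5 -0.6]
blue [0.5667 0.2332] 87.28789021897025 [ 1.   0.7  2.2 -0.4 -0.8 -1.3 -0.6 -1.6 -1.  -0.1 -0.2  0.4 -0.7 -0.8
  0.8 -0.5]
blue [0.5683 0.2331] 87.29663649277971 [ 0.6  1.2  1.7  0.1 -1.2 -0.8 -1.  -1.1]
blue [0.5659 0.2334] 87.32401019593462 [-0.7  0.1  0.2  0.6 -0.4 -0.6  1.1 -0.4]
76.20273017267576
```

step_arm:
  increments:
    - {"wz": 0.1377}
    - {"wz": 0.1377}
    - {"wz": 0.1377}
    - {"wz": 0.1377}
    - {"wz": 0.1377}
    - {"wz": 0.1377}
    - {"wz": 0.1377}
    - {"wz": 0.1377}
    - {"wz": 0.1377}
    - {"wz": 0.1377}

```text
invalid input at $.increments[0]: expected keys x, y, z, wx, wy, wz, gripper
```

step_arm:
  increments:
    - {"x": 3.74,"y": 2.385,"z": 0.6}
    - {"x": 3.74,"y": 2.385,"z": 0.6}
    - {"x": 3.74,"y": 2.385,"z": 0.6}
    - {"x": 3.74,"y": 2.385,"z": 0.6}
    - {"x": 3.74,"y": 2.385,"z": 0.6}
    - {"x": 3.74,"y": 2.385,"z": 0.6}
    - {"x": 3.74,"y": 2.385,"z": 0.6}
    - {"x": 3.74,"y": 2.385,"z": 0.6}
    - {"x": 3.74,"y": 2.385,"z": 0.6}
    - {"x": 3.74,"y": 2.385,"z": 0.6}
    - {"x": 3.74,"y": 2.385,"z": 0.6}
    - {"x": 3.74,"y": 2.385,"z": 0.6}
    - {}

```text
invalid input at $.increments[0]: expected keys x, y, z, wx, wy, wz, gripper
```

Run:
```python
from h import *
import pickle
c=cam("wrist"); pickle.dump(c,open("w1.pkl","wb"))
s=env.observe();R=np.array(s["tool_rot"]);print(s["time_s"],s["position"],R[:,2],np.degrees(np.arctan2(R[1,0],R[0,0])),s["q"],s["ft_force"],env.tips_ahead)
im=cv2.resize(c[0],(800,600),interpolation=cv2.INTER_CUBIC)
B=np.array([[81,-32,70],[81,32,70],[-81,-32,70],[-81,32,70]])/1000.
a=np.radians(87.3);P=np.c_[B[:,0]*np.cos(a)-B[:,1]*np.sin(a)+.5665,B[:,0]*np.sin(a)+B[:,1]*np.cos(a)+.2332,B[:,2]]
print(proj(c,P)*1.5625)
cv2.imwrite("pics/w1.png",cv2.convertScaleAbs(im,alpha=1.5))
```

```text
0.2 [0.13114806 0.53410524 0.40436218] [-3.78778747e-04 -7.59260732e-04 -9.99999640e-01] 76.20089763465054 [ 6.38678772e+01  2.18272218e+01  7.43641313e+01  3.25563257e-04
  8.38572612e+01 -1.23330510e+01] [-0.29561496 -0.40552443  0.47125826] 0.1734
[[273.12273613 871.99103956]
 [252.7687712  817.89418478]
 [ 86.10467299 897.16727237]
 [ 59.08673853 845.05264189]]
```

View pics/w1.png

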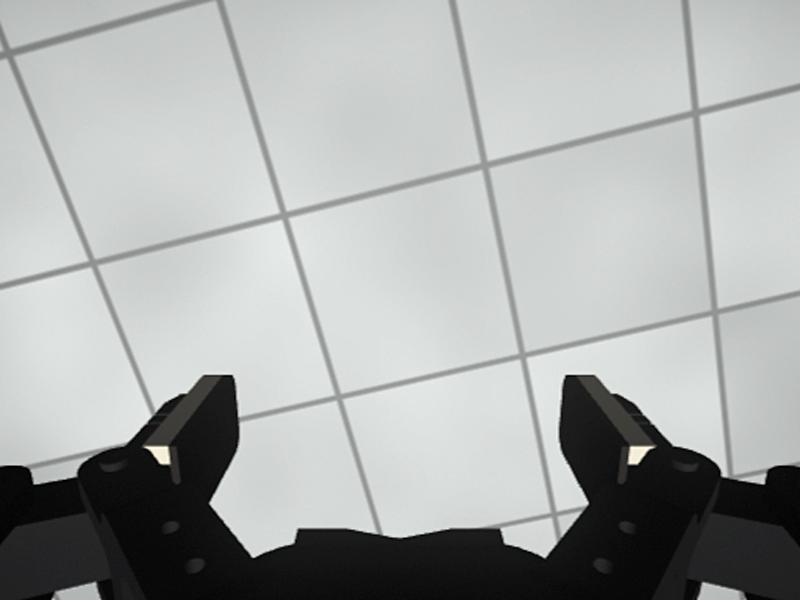

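The rows need all seven keys. The arm has not moved, so this picture shows only bare table and fingers.

step_arm:
  increments:
    - {"x": 0,"y": 0,"z": 0,"wx": 0,"wy": 0,"wz": 0.1377,"gripper": 8.5}
    - {"x": 0,"y": 0,"z": 0,"wx": 0,"wy": 0,"wz": 0.1377,"gripper": 8.5}
    - {"x": 0,"y": 0,"z": 0,"wx": 0,"wy": 0,"wz": 0.1377,"gripper": 8.5}
    - {"x": 0,"y": 0,"z": 0,"wx": 0,"wy": 0,"wz": 0.1377,"gripper": 8.5}
    - {"x": 0,"y": 0,"z": 0,"wx": 0,"wy": 0,"wz": 0.1377,"gripper": 8.5}
    - {"x": 0,"y": 0,"z": 0,"wx": 0,"wy": 0,"wz": 0.1377,"gripper": 8.5}
    - {"x": 0,"y": 0,"z": 0,"wx": 0,"wy": 0,"wz": 0.1377,"gripper": 8.5}
    - {"x": 0,"y": 0,"z": 0,"wx": 0,"wy": 0,"wz": 0.1377,"gripper": 8.5}
    - {"x": 0,"y": 0,"z": 0,"wx": 0,"wy": 0,"wz": 0.1377,"gripper": 8.5}
    - {"x": 0,"y": 0,"z": 0,"wx": 0,"wy": 0,"wz": 0.1377,"gripper": 8.5}

```text
time_s: 1.2
position: [0.1312, 0.5341, 0.4045]
tool_rot: [[0.999, -0.053, -0.0], [-0.053, -0.999, -0.0], [-0.0, 0.0, -1.0]]
ft_force: [0.8, -0.3, -0.3]
grip_width: 0.085
```

step_arm:
  increments:
    - {"x": 3.74,"y": 2.385,"z": 0.6,"wx": 0,"wy": 0,"wz": 0,"gripper": 8.5}
    - {"x": 3.74,"y": 2.385,"z": 0.6,"wx": 0,"wy": 0,"wz": 0,"gripper": 8.5}
    - {"x": 3.74,"y": 2.385,"z": 0.6,"wx": 0,"wy": 0,"wz": 0,"gripper": 8.5}
    - {"x": 3.74,"y": 2.385,"z": 0.6,"wx": 0,"wy": 0,"wz": 0,"gripper": 8.5}
    - {"x": 3.74,"y": 2.385,"z": 0.6,"wx": 0,"wy": 0,"wz": 0,"gripper": 8.5}
    - {"x": 3.74,"y": 2.385,"z": 0.6,"wx": 0,"wy": 0,"wz": 0,"gripper": 8.5}
    - {"x": 3.74,"y": 2.385,"z": 0.6,"wx": 0,"wy": 0,"wz": 0,"gripper": 8.5}
    - {"x": 3.74,"y": 2.385,"z": 0.6,"wx": 0,"wy": 0,"wz": 0,"gripper": 8.5}
    - {"x": 3.74,"y": 2.385,"z": 0.6,"wx": 0,"wy": 0,"wz": 0,"gripper": 8.5}
    - {"x": 3.74,"y": 2.385,"z": 0.6,"wx": 0,"wy": 0,"wz": 0,"gripper": 8.5}
    - {"x": 3.74,"y": 2.385,"z": 0.6,"wx": 0,"wy": 0,"wz": 0,"gripper": 8.5}
    - {"x": 3.74,"y": 2.385,"z": 0.6,"wx": 0,"wy": 0,"wz": 0,"gripper": 8.5}
    - {"x": 0,"y": 0,"z": 0,"wx": 0,"wy": 0,"wz": 0,"gripper": 8.5}

```text
time_s: 2.5
position: [0.5694, 0.2238, 0.331]
tool_rot: [[0.999, -0.052, -0.001], [-0.052, -0.999, -0.001], [-0.001, 0.001, -1.0]]
ft_force: [-0.8, -0.5, -0.9]
grip_width: 0.0852
```

```bash
cat > look.py <<'E'
from h import *
import pickle,sys
c=cam("wrist"); pickle.dump(c,open(sys.argv[1]+".pkl","wb"))
s=env.observe();R=np.array(s["tool_rot"]);print(s["time_s"],s["position"],R[:,2],np.degrees(np.arctan2(R[1,0],R[0,0])),np.round(s["q"],1),s["ft_force"],env.tips_ahead,s["grip_width"])
x,y,a,z=map(float,sys.argv[2:6])
B=np.array([[81,-32,70],[81,32,70],[-81,-32,70],[-81,32,70]])/1000.
a=np.radians(a);P=np.c_[B[:,0]*np.cos(a)-B[:,1]*np.sin(a)+x,B[:,0]*np.sin(a)+B[:,1]*np.cos(a)+y,B[:,2]+z]
print(proj(c,P)*1.5625)
cv2.imwrite("pics/"+sys.argv[1]+".png",cv2.convertScaleAbs(cv2.resize(c[0],(800,600),interpolation=cv2.INTER_CUBIC),alpha=1.6))
E
python3 look.py w2 .5665 .2332 87.3 0
```

```text
2.55 [0.56758972 0.22541512 0.33149736] [-1.49836707e-03 -3.11043681e-04 -9.99998829e-01] -2.8799310151623616 [10.6 31.2 70.9 -0.  78.  13.4] [-0.95720635  0.268192   -0.61136592] 0.1734 0.08485188185457872
[[469.78321056  85.77070905]
 [310.03185406  86.62348423]
 [459.66070781 445.75929684]
 [326.26836567 446.28174673]]
```

View pics/w2.png

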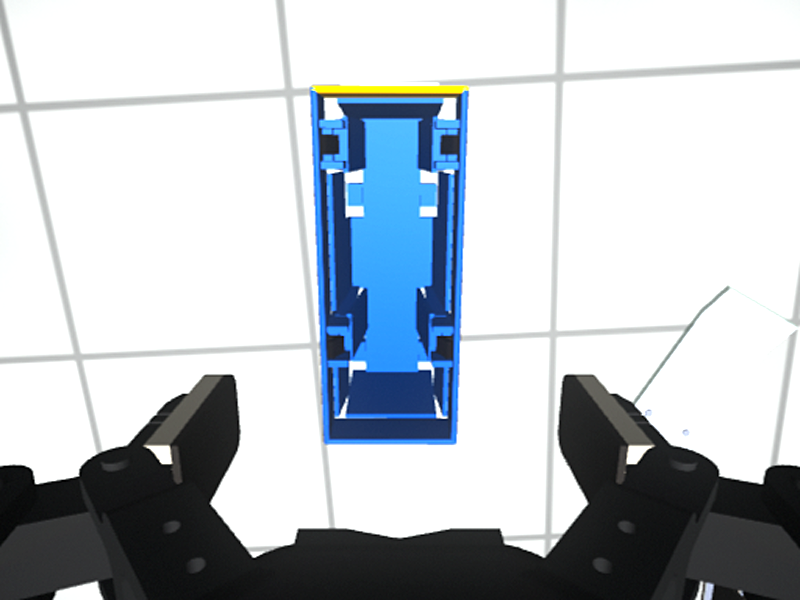

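The wrist view confirms the pose: rim corners at (311,87), (469,87), (325,443) and (456,443), within about 3 px of the prediction. I refine the fit.

Run:
```python
from fit import *
import pickle
c=pickle.load(open("w2.pkl","rb"))
B=np.array([[81,-32,70],[81,32,70],[-81,-32,70],[-81,32,70]])/1000.
u=(np.array([[469,87],[311,87],[456.5,443],[325,443]])+.5)/1.5625-.5
p,r=fit([(c,B,u)],[.5665,.2332,1.52],0.);print(p,np.degrees(p[2]),np.round(r,1))
s=env.observe();R=np.array(s["tool_rot"]);t=np.array(s["position"]);g=np.array([p[0]-.006*np.cos(p[2]),p[1]-.006*np.sin(p[2]),0.226])
print((R.T@(g-t))*100, p[2]-np.pi/2-np.arctan2(R[1,0],R[0,0]))
```

```text
[0.56588721 0.23345821 1.51690697] 86.91236746111404 [ 0.6 -0.6 -0.6 -0.8  0.6  1.9 -0.6  1.8]
[-0.19699918 -0.19881419 10.54996369] -0.00362507545038588
```

Run:
```python
from h import *
import pickle
c=pickle.load(open("w2.pkl","rb")); s=env.observe();R=np.array(s["tool_rot"]);t=np.array(s["position"])
o=R.T@(-c[2].T@c[3]-t)
for u,x in (((235,375),-.0425),((205,375),-.0425),((239,435),-.0425),((147,446),-.0425),((564,375),.0425),((559,435),.0425)):
    d=R.T@c[2].T@np.linalg.solve(c[1],[(u[0]+.5)/1.5625-.5,(u[1]+.5)/1.5625-.5,1.]); print(u,np.round(o+d*(x-o[0])/d[0],4))
```

```text
(235, 375) [-0.0425 -0.006   0.1666]
(205, 375) [-0.0425 -0.0152  0.1457]
(239, 435) [-0.0425  0.0115  0.1655]
(147, 446) [-0.0425 -0.0148  0.1161]
(564, 375) [ 0.0425 -0.0114  0.154 ]
(559, 435) [0.0425 0.005  0.1539]
```

step_arm:
  increments:
    - {"x": -0.2,"y": -0.2,"z": 2,"wx": 0,"wy": 0,"wz": 0.0036,"gripper": 8.5}
    - {"x": 0,"y": 0,"z": 2,"wx": 0,"wy": 0,"wz": 0,"gripper": 8.5}
    - {"x": 0,"y": 0,"z": 2,"wx": 0,"wy": 0,"wz": 0,"gripper": 8.5}
    - {"x": 0,"y": 0,"z": 0,"wx": 0,"wy": 0,"wz": 0,"gripper": 8.5}

```text
time_s: 2.95
position: [0.5629, 0.23, 0.2706]
tool_rot: [[0.999, -0.049, -0.005], [-0.049, -0.999, -0.001], [-0.005, 0.001, -1.0]]
ft_force: [-0.1, -0.2, 0.9]
grip_width: 0.0853
```

step_arm:
  increments:
    - {"x": 0,"y": 0,"z": 1.8,"wx": 0,"wy": 0,"wz": 0,"gripper": 8.5}
    - {"x": 0,"y": 0,"z": 1.8,"wx": 0,"wy": 0,"wz": 0,"gripper": 8.5}
    - {"x": 0,"y": 0,"z": 1.7,"wx": 0,"wy": 0,"wz": 0,"gripper": 8.5}
    - {"x": 0,"y": 0,"z": 0,"wx": 0,"wy": 0,"wz": 0,"gripper": 8.5}
    - {"x": 0,"y": 0,"z": 0,"wx": 0,"wy": 0,"wz": 0,"gripper": 8.5}

```text
time_s: 3.45
position: [0.5641, 0.2297, 0.221]
tool_rot: [[0.999, -0.05, 0.001], [-0.05, -0.999, 0.0], [0.001, -0.0, -1.0]]
ft_force: [-0.0, 0.4, -0.0]
grip_width: 0.0848
```

Run:
```python
from h import *
for i in range(3):
    s=env.observe();R=np.array(s["tool_rot"]);print(s["time_s"],s["position"],R[:,2],np.degrees(np.arctan2(R[1,0],R[0,0])),s["ft_force"]); env.get_image("wrist")
g=np.array([.56589-.006*np.cos(1.5169),.23346-.006*np.sin(1.5169),.217]);print(R.T@(g-s["position"])*100)
```

```text
3.45 [0.56409759 0.22969489 0.22100487] [ 1.17809056e-03  2.99601528e-04 -9.99999261e-01] -2.8675942499965337 [-0.02651506  0.40892992 -0.02011874]
3.5 [0.56421053 0.22962111 0.22127245] [ 1.98413608e-03  4.13590220e-04 -9.99997946e-01] -2.8733573149995 [-0.52266052 -0.36252153  0.56599284]
3.55 [0.56423069 0.22956    0.22131082] [ 2.30639362e-03  4.85050293e-04 -9.99997223e-01] -2.8770398525379197 [ 0.19127091  0.25405578 -0.73890996]
[0.14295474 0.20241775 0.4312877 ]
```

step_arm:
  increments:
    - {"x": 0.14,"y": 0.2,"z": 0.4,"wx": 0,"wy": 0,"wz": 0.003,"gripper": 8.5}
    - {"x": 0,"y": 0,"z": 0,"wx": 0,"wy": 0,"wz": 0,"gripper": 8.5}
    - {"x": 0,"y": 0,"z": 0,"wx": 0,"wy": 0,"wz": 0,"gripper": 5.5}
    - {"x": 0,"y": 0,"z": 0,"wx": 0,"wy": 0,"wz": 0,"gripper": 5.5}
    - {"x": 0,"y": 0,"z": 0,"wx": 0,"wy": 0,"wz": 0,"gripper": 5.5}
    - {"x": 0,"y": 0,"z": 0,"wx": 0,"wy": 0,"wz": 0,"gripper": 5.5}
    - {"x": 0,"y": 0,"z": 0,"wx": 0,"wy": 0,"wz": 0,"gripper": 5.5}
    - {"x": 0,"y": 0,"z": 0,"wx": 0,"wy": 0,"wz": 0,"gripper": 5.5}
  newtons: 60

```text
time_s: 4.4
position: [0.5655, 0.2272, 0.2161]
tool_rot: [[0.999, -0.054, 0.0], [-0.054, -0.999, 0.0], [0.0, -0.0, -1.0]]
ft_force: [-0.6, -0.7, 5.6]
grip_width: 0.0629
```

```bash
python3 look.py w3 .5659 .2335 86.9 0
```

```text
4.45 [0.56546833 0.22717466 0.21604712] [ 4.97061483e-04  5.60847356e-05 -9.99999875e-01] -3.0702392112903394 [10.8 38.3 78.9 -0.  62.8 13.8] [-1.06177881 -0.23303907  5.23804319] 0.1734 0.062428886603646
[[562.60122198  40.67904547]
 [236.73177076  40.56824315]
 [515.41086112 680.82894562]
 [282.88138008 680.84274269]]
```

View pics/w3.png

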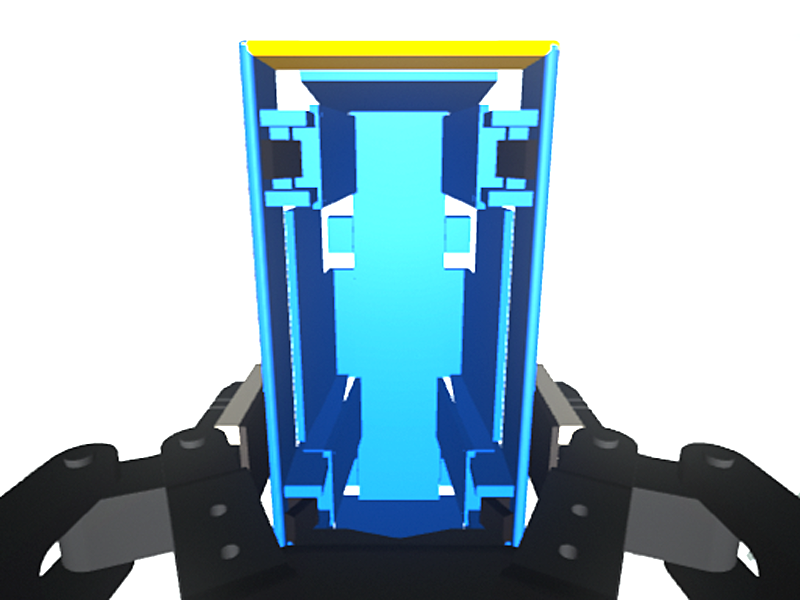

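The tote is gripped squarely: rim yellow end at (241–559, 41), fingers clear of the pillars. I lift it and turn it in place.

step_arm:
  increments:
    - {"x": 0,"y": 0,"z": -0.5,"wx": 0,"wy": 0,"wz": 0,"gripper": 5.5}
    - {"x": 0,"y": 0,"z": -1.5,"wx": 0,"wy": 0,"wz": 0,"gripper": 5.5}
    - {"x": 0,"y": 0,"z": -3,"wx": 0,"wy": 0,"wz": 0,"gripper": 5.5}
    - {"x": 0,"y": 0,"z": -4,"wx": 0,"wy": 0,"wz": 0,"gripper": 5.5}
    - {"x": 0,"y": 0,"z": -4,"wx": 0,"wy": 0,"wz": 0,"gripper": 5.5}
    - {"x": 0,"y": 0,"z": -3,"wx": 0,"wy": 0,"wz": 0,"gripper": 5.5}
    - {"x": 0,"y": 0,"z": -2,"wx": 0,"wy": 0,"wz": 0,"gripper": 5.5}

```text
time_s: 5.15
position: [0.5651, 0.2272, 0.398]
tool_rot: [[0.999, -0.053, 0.002], [-0.053, -0.999, 0.0], [0.002, -0.001, -1.0]]
ft_force: [0.3, -0.4, -3.3]
grip_width: 0.0627
```

step_arm:
  increments:
    - {"x": 0,"y": 0,"z": 0,"wx": 0,"wy": 0,"wz": 0.1456,"gripper": 5.5}
    - {"x": 0,"y": 0,"z": 0,"wx": 0,"wy": 0,"wz": 0.1456,"gripper": 5.5}
    - {"x": 0,"y": 0,"z": 0,"wx": 0,"wy": 0,"wz": 0.1456,"gripper": 5.5}
    - {"x": 0,"y": 0,"z": 0,"wx": 0,"wy": 0,"wz": 0.1456,"gripper": 5.5}
    - {"x": 0,"y": 0,"z": 0,"wx": 0,"wy": 0,"wz": 0.1456,"gripper": 5.5}
    - {"x": 0,"y": 0,"z": 0,"wx": 0,"wy": 0,"wz": 0.1456,"gripper": 5.5}
    - {"x": 0,"y": 0,"z": 0,"wx": 0,"wy": 0,"wz": 0.1456,"gripper": 5.5}
    - {"x": 0,"y": 0,"z": 0,"wx": 0,"wy": 0,"wz": 0.1456,"gripper": 5.5}
    - {"x": 0,"y": 0,"z": 0,"wx": 0,"wy": 0,"wz": 0.1456,"gripper": 5.5}
    - {"x": 0,"y": 0,"z": 0,"wx": 0,"wy": 0,"wz": 0.1456,"gripper": 5.5}
    - {"x": 0,"y": 0,"z": 0,"wx": 0,"wy": 0,"wz": 0.1456,"gripper": 5.5}
    - {"x": 0,"y": 0,"z": 0,"wx": 0,"wy": 0,"wz": 0.1456,"gripper": 5.5}
    - {"x": 0,"y": 0,"z": 0,"wx": 0,"wy": 0,"wz": 0.1456,"gripper": 5.5}
    - {"x": 0,"y": 0,"z": 0,"wx": 0,"wy": 0,"wz": 0.1456,"gripper": 5.5}
    - {"x": 0,"y": 0,"z": 0,"wx": 0,"wy": 0,"wz": 0.1456,"gripper": 5.5}
    - {"x": 0,"y": 0,"z": 0,"wx": 0,"wy": 0,"wz": 0.1456,"gripper": 5.5}
    - {"x": 0,"y": 0,"z": 0,"wx": 0,"wy": 0,"wz": 0.1456,"gripper": 5.5}
    - {"x": 0,"y": 0,"z": 0,"wx": 0,"wy": 0,"wz": 0.1456,"gripper": 5.5}
    - {"x": 0,"y": 0,"z": 0,"wx": 0,"wy": 0,"wz": 0.1456,"gripper": 5.5}
    - {"x": 0,"y": 0,"z": 0,"wx": 0,"wy": 0,"wz": 0,"gripper": 5.5}

```text
time_s: 7.15
position: [0.5695, 0.1868, 0.3936]
tool_rot: [[-0.932, -0.364, -0.004], [-0.364, 0.931, 0.026], [-0.006, 0.025, -1.0]]
ft_force: [0.9, 0.6, -2.4]
grip_width: 0.0632
```

Run:
```python
from h import *
c=cam("wrist");s=env.observe();R=np.array(s["tool_rot"]);t=np.array(s["position"]);print(s["time_s"],t,R[:,2],np.degrees(np.arctan2(R[1,0],R[0,0])),np.round(s["q"],1),s["ft_force"],s["grip_width"])
B=np.array([[81,-32,70],[81,32,70],[-81,-32,70],[-81,32,70]])/1000.
a=np.radians(108.4);P=np.c_[B[:,0]*np.cos(a)-B[:,1]*np.sin(a)+.5678,B[:,0]*np.sin(a)+B[:,1]*np.cos(a)-.185,B[:,2]]
for tx in (-.15,-.14,.14,.15):
  for ty in (.03,.06,.09):
    tt=np.array([.5658,-.179,t[2]])+R@np.array([tx,ty,0]); print(tx,ty,tt,(R.T@(tt-t)*100).round(1),(proj(c,P-(tt-t))*1.5625).round().tolist())
```

```text
7.2 [0.56936612 0.18805452 0.39384111] [-0.00344993  0.02625115 -0.99964943] -158.56331849535778 [  6.8  27.2  67.2   1.5  85.6 165.2] [ 0.09710133 -0.32896181 -2.59587751] 0.06282227459245694
-0.15 0.03 [ 0.69445531 -0.09626656  0.39556971] [ -1.3 -31.   -1. ] [[599.0, 327.0], [710.0, 333.0], [652.0, 18.0], [781.0, 25.0]]
-0.15 0.06 [ 0.68349017 -0.06835292  0.39634058] [ -1.3 -28.   -1. ] [[605.0, 277.0], [718.0, 283.0], [659.0, -51.0], [793.0, -44.0]]
-0.15 0.09 [ 0.67252502 -0.04043928  0.39711144] [ -1.3 -25.   -1. ] [[610.0, 224.0], [726.0, 230.0], [667.0, -125.0], [805.0, -117.0]]
-0.14 0.03 [ 0.68514728 -0.09992121  0.39550586] [ -0.3 -31.   -1. ] [[582.0, 327.0], [692.0, 333.0], [631.0, 18.0], [761.0, 25.0]]
-0.14 0.06 [ 0.67418214 -0.07200757  0.39627673] [ -0.3 -28.   -1. ] [[587.0, 277.0], [700.0, 283.0], [638.0, -51.0], [772.0, -44.0]]
-0.14 0.09 [ 0.66321699 -0.04409393  0.39704759] [ -0.3 -25.   -1. ] [[592.0, 224.0], [708.0, 230.0], [646.0, -125.0], [783.0, -117.0]]
0.14 0.03 [ 0.42452243 -0.20225151  0.39371809] [ 27.7 -31.   -1. ] [[97.0, 329.0], [208.0, 334.0], [61.0, 19.0], [191.0, 26.0]]
0.14 0.06 [ 0.41355728 -0.17433786  0.39448895] [ 27.7 -28.   -1. ] [[89.0, 278.0], [203.0, 284.0], [50.0, -50.0], [185.0, -42.0]]
0.14 0.09 [ 0.40259214 -0.14642422  0.39525981] [ 27.7 -25.   -1. ] [[81.0, 225.0], [198.0, 231.0], [39.0, -124.0], [178.0, -116.0]]
0.15 0.03 [ 0.4152144  -0.20590616  0.39365424] [ 28.7 -31.   -1. ] [[80.0, 329.0], [191.0, 334.0], [40.0, 19.0], [171.0, 26.0]]
0.15 0.06 [ 0.40424925 -0.17799252  0.3944251 ] [ 28.7 -28.   -1. ] [[71.0, 278.0], [185.0, 284.0], [29.0, -50.0], [164.0, -42.0]]
0.15 0.09 [ 0.39328411 -0.15007888  0.39519596] [ 28.7 -25.   -1. ] [[62.0, 225.0], [180.0, 231.0], [17.0, -123.0], [156.0, -116.0]]
```

step_arm:
  increments:
    - {"x": 0,"y": -1,"z": 0,"wx": 0,"wy": 0,"wz": 0,"gripper": 5.5}
    - {"x": 0,"y": -2,"z": 0,"wx": 0,"wy": 0,"wz": 0,"gripper": 5.5}
    - {"x": 0,"y": -2.5,"z": -0.1,"wx": 0,"wy": 0,"wz": 0,"gripper": 5.5}
    - {"x": 0,"y": -2.5,"z": -0.1,"wx": 0,"wy": 0,"wz": 0,"gripper": 5.5}
    - {"x": 0,"y": -2.5,"z": -0.1,"wx": 0,"wy": 0,"wz": 0,"gripper": 5.5}
    - {"x": 0,"y": -2.5,"z": -0.1,"wx": 0,"wy": 0,"wz": 0,"gripper": 5.5}
    - {"x": 0,"y": -2.5,"z": -0.1,"wx": 0,"wy": 0,"wz": 0,"gripper": 5.5}
    - {"x": 0,"y": -2.5,"z": -0.1,"wx": 0,"wy": 0,"wz": 0,"gripper": 5.5}
    - {"x": -0.2,"y": -2.5,"z": -0.1,"wx": 0,"wy": 0,"wz": 0,"gripper": 5.5}
    - {"x": -0.2,"y": -2.5,"z": -0.1,"wx": 0,"wy": 0,"wz": 0,"gripper": 5.5}
    - {"x": -0.2,"y": -2.5,"z": -0.1,"wx": 0,"wy": 0,"wz": 0,"gripper": 5.5}
    - {"x": -0.2,"y": -2.5,"z": -0.1,"wx": 0,"wy": 0,"wz": 0,"gripper": 5.5}
    - {"x": 0,"y": -2,"z": 0,"wx": 0,"wy": 0,"wz": 0,"gripper": 5.5}
    - {"x": 0,"y": -1,"z": 0,"wx": 0,"wy": 0,"wz": 0,"gripper": 5.5}
    - {"x": 0,"y": 0,"z": 0,"wx": 0,"wy": 0,"wz": 0,"gripper": 5.5}

```text
time_s: 8.7
position: [0.6909, -0.0969, 0.3958]
tool_rot: [[-0.93, -0.367, -0.003], [-0.367, 0.93, 0.027], [-0.007, 0.026, -1.0]]
ft_force: [-0.9, 0.5, -2.9]
grip_width: 0.0631
```

```bash
python3 look.py w4 .5678 -.185 108.4 0; python3 -c "
from scipy.spatial.transform import Rotation as Q
from h import *
R=np.array(env.observe()['tool_rot']);a=np.radians(-161.6);T=np.array([[np.cos(a),np.sin(a),0],[np.sin(a),-np.cos(a),0],[0,0,-1.]])
print(Q.from_matrix(R.T@T).as_rotvec())"
```

```text
8.75 [ 0.69062192 -0.09587622  0.39612393] [-0.00275239  0.02699487 -0.99963178] -158.42375827941297 [-17.8  37.9  47.4   1.4  95.3 140.8] [ 0.73821756  0.49851522 -2.11549779] 0.1734 0.06306872957333164
[[594.27618508 324.35903093]
 [704.49254836 330.28223055]
 [646.75540612  14.04404944]
 [776.24896835  21.68120164]]
[0.02631592 0.00664387 0.05552872]
```

View pics/w4.png

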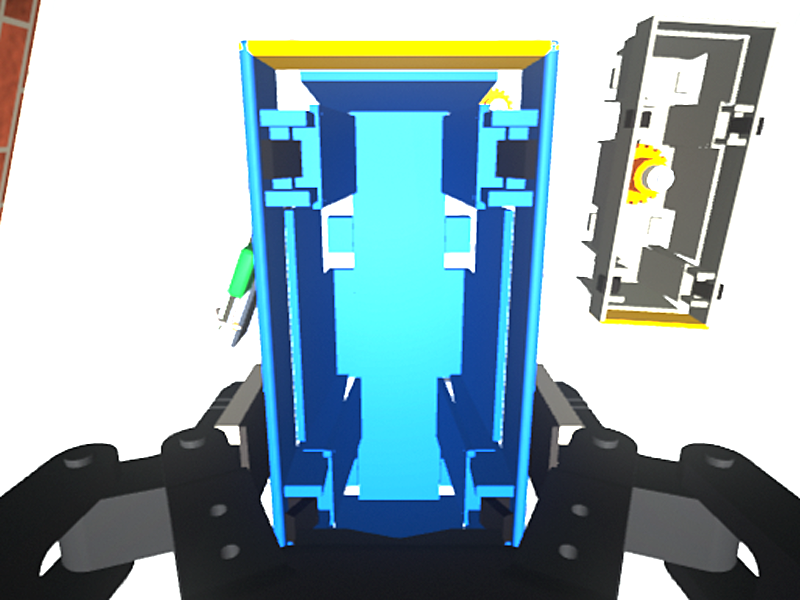

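Grey tote seen clear of the held blue one: corners near (601,325), (708,327), (654,16), (777,28), gear within it. The blue rim has not moved in the image, so there is no slip. I take one close crop for sub-pixel corners.

Run:
```python
from h import *
import pickle
c=pickle.load(open("w4.pkl","rb"))
im=cv2.resize(c[0][2:214,372:512],(560,848),interpolation=cv2.INTER_CUBIC)
# two halves side by side: top (plain end) and bottom (yellow end)
m=np.hstack([im[0:300,100:],im[548:848,:]])
m=np.hstack([cv2.resize(c[0][4:44,400:508],(400,148),interpolation=cv2.INTER_CUBIC)]) if 0 else m
m=np.vstack([cv2.resize(c[0][2:32,402:510],(792,220),interpolation=cv2.INTER_CUBIC),cv2.resize(c[0][186:216,374:482],(792,220),interpolation=cv2.INTER_CUBIC),
 cv2.resize(pickle.load(open("w2.pkl","rb"))[0][50:70,195:305],(792,144),interpolation=cv2.INTER_CUBIC)])
cv2.imwrite("pics/x1.png",m);print(m.shape)
```

```text
(584, 792, 3)
```

View pics/x1.png

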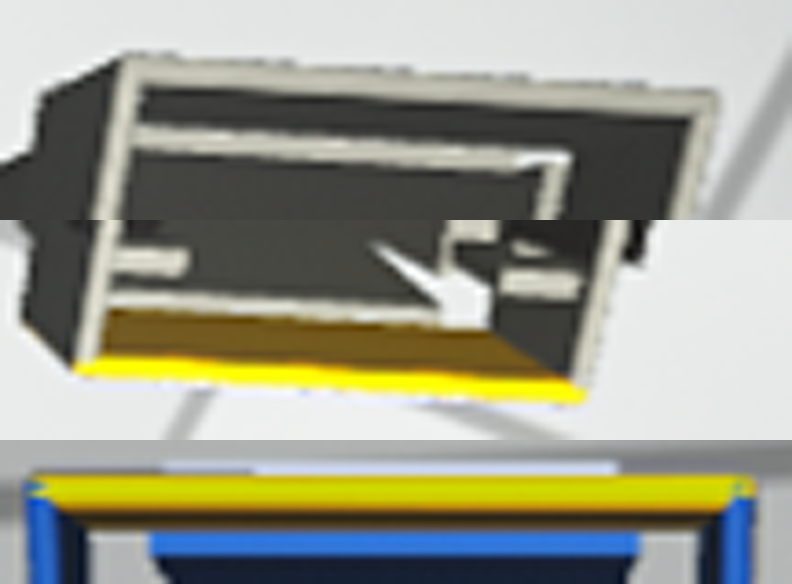

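```bash
cat > joint.py <<'E'
from h import *
import pickle
from scipy.optimize import least_squares
W=[pickle.load(open(f"w{i}.pkl","rb")) for i in(2,3,4)]
d=lambda u:(np.array(u)+.5)/1.5625-.5
B=np.array([[81,-32,70],[81,32,70],[-81,-32,70],[-81,32,70]])/1000.
u2=np.r_[[[299.7,54.7],[198.2,54.7]],d([[456.5,443],[325,443]])]
u3=d([[559.5,41],[240.5,41]])
u4=np.array([[383.4,206.3],[453.1,210.65],[418.6,9.07],[499.5,14.1]])
def P(p,B):
    c,s=np.cos(p[2]),np.sin(p[2]); return B@np.array([[c,s,0],[-s,c,0],[0,0,1]])+[p[0],p[1],0]
def run(rot,wt):
    def r(q):
        Rd=cv2.Rodrigues(q[9:12]*1.)[0]
        C=[(c[0],c[1],Rd@c[2],Rd@c[3]+q[6:9]) for c in W]
        return np.r_[(proj(C[0],P(q[:3],B))-u2).ravel(),(proj(C[1],P(q[:3],B[:2]))-u3).ravel(),(proj(C[2],P(q[3:6],B))-u4).ravel(),q[6:9]/.002*wt,q[9:12]/(.003 if rot else 1e-6)*wt]
    f=least_squares(r,np.r_[.566,.2335,1.517,.5678,-.185,1.892,np.zeros(6)],x_scale=np.r_[np.full(2,.001),.01,np.full(2,.001),.01,np.full(3,.001),np.full(3,.003)])
    q=f.x;print("blue",q[:2],np.degrees(q[2]),"grey",q[3:5],np.degrees(q[5]),"cam",q[6:9]*1e3,q[9:],"\n",r(q)[:20].round(2))
for rot in(0,1):
    for wt in(1e3,.3): run(rot,wt)
E
python3 joint.py
```

```text
blue [0.5658827 0.2335784] 86.92453253283784 grey [ 0.5655192  -0.18616663] 108.18471805529683 cam [ 6.42101055e-08 -9.26896715e-06  3.35491091e-05] [ 6.98265729e-16 -3.68265708e-16 -9.83657943e-17] 
 [ 0.8  -0.04  0.01 -0.21  0.65  1.78 -0.59  1.62  2.01 -0.35 -2.43 -0.32
 -0.51  0.89  0.29  0.59 -0.87 -0.6   1.05 -0.39]
blue [0.56593471 0.23362143] 86.91856947746531 grey [ 0.5643291  -0.18647069] 108.13906008885424 cam [-0.06286574 -0.78643777  2.11043859] [-1.72501467e-09 -2.27914936e-09 -7.34565974e-10] 
 [ 0.35 -0.07  0.55 -0.25  0.32 -0.1  -0.24 -0.27 -0.05  0.15 -0.43  0.16
 -0.18  0.02  0.13 -0.26 -0.6  -0.01  0.65  0.23]
blue [0.5658827 0.2335784] 86.92453263938955 grey [ 0.5655192  -0.18616663] 108.18471819975815 cam [ 6.42101850e-08 -9.26896464e-06  3.35490986e-05] [ 6.28438338e-09 -3.31438904e-09 -8.85290371e-10] 
 [ 0.8  -0.04  0.01 -0.21  0.65  1.78 -0.59  1.62  2.01 -0.35 -2.43 -0.32
 -0.51  0.89  0.29  0.59 -0.87 -0.6   1.05 -0.39]
blue [0.56642278 0.23417078] 86.9753783022614 grey [ 0.5636965  -0.18754652] 108.09665272891804 cam [-0.05640879 -0.44996998  2.28095018] [-0.0012652  -0.00248328 -0.00074771] 
 [-0.02  0.05  0.23 -0.04  0.27 -0.02 -0.32  0.01  0.07 -0.06 -0.15  0.08
 -0.08 -0.12  0.08 -0.42 -0.48  0.05  0.48  0.38]
```

step_arm:
  increments:
    - {"x": 0,"y": 0,"z": 0,"wx": 0.0132,"wy": 0.0033,"wz": 0.03,"gripper": 5.5}
    - {"x": 0,"y": 0,"z": 0,"wx": 0.0132,"wy": 0.0033,"wz": 0.031,"gripper": 5.5}
    - {"x": 1.65,"y": -0.45,"z": 0,"wx": 0,"wy": 0,"wz": 0,"gripper": 5.5}
    - {"x": 2.2,"y": -0.6,"z": 0,"wx": 0,"wy": 0,"wz": 0,"gripper": 5.5}
    - {"x": 2.2,"y": -0.6,"z": 0,"wx": 0,"wy": 0,"wz": 0,"gripper": 5.5}
    - {"x": 2.2,"y": -0.6,"z": 0,"wx": 0,"wy": 0,"wz": 0,"gripper": 5.5}
    - {"x": 2.2,"y": -0.6,"z": 0,"wx": 0,"wy": 0,"wz": 0,"gripper": 5.5}
    - {"x": 2.2,"y": -0.6,"z": 0,"wx": 0,"wy": 0,"wz": 0,"gripper": 5.5}
    - {"x": 1.5,"y": -0.4,"z": 0.5,"wx": 0,"wy": 0,"wz": 0,"gripper": 5.5}
    - {"x": 0.7,"y": -0.2,"z": 1.5,"wx": 0,"wy": 0,"wz": 0,"gripper": 5.5}
    - {"x": 0,"y": 0,"z": 2,"wx": 0,"wy": 0,"wz": 0,"gripper": 5.5}
    - {"x": 0,"y": 0,"z": 2,"wx": 0,"wy": 0,"wz": 0,"gripper": 5.5}
    - {"x": 0,"y": 0,"z": 1.5,"wx": 0,"wy": 0,"wz": 0,"gripper": 5.5}
    - {"x": 0,"y": 0,"z": 0,"wx": 0,"wy": 0,"wz": 0,"gripper": 5.5}
    - {"x": 0,"y": 0,"z": 0,"wx": 0,"wy": 0,"wz": 0,"gripper": 5.5}
    - {"x": 0,"y": 0,"z": 0,"wx": 0,"wy": 0,"wz": 0,"gripper": 5.5}

```text
time_s: 10.35
position: [0.5621, -0.1802, 0.3228]
tool_rot: [[-0.95, -0.311, 0.003], [-0.311, 0.95, -0.001], [-0.002, -0.002, -1.0]]
ft_force: [-0.9, -0.1, -2.5]
grip_width: 0.0627
```

```bash
cat > st.py <<'E'
from h import *
import sys
from scipy.spatial.transform import Rotation as Q
# target: grey gx gy yaw(blue) zTCP, offset of TCP along blue x
gx,gy,yaw,z=map(float,sys.argv[1:5])
s=env.observe();R=np.array(s["tool_rot"]);t=np.array(s["position"]);y=np.radians(yaw)
a=y-np.pi/2;T=np.array([[np.cos(a),np.sin(a),0],[np.sin(a),-np.cos(a),0],[0,0,-1.]])
tt=np.array([gx-.0065*np.cos(-1)*0-.0065*np.cos(y),gy-.0065*np.sin(y),z])
print(s["time_s"],t.round(5),"yaw",np.degrees(np.arctan2(R[1,0],R[0,0])),"ft",np.round(s["ft_force"],1),np.round(s["wrist_torque"],2),s["grip_width"])
print("move cm",(R.T@(tt-t)*100).round(3),"rot",Q.from_matrix(R.T@T).as_rotvec().round(4))
E
python3 st.py .5640 -.1868 288.1 .301
python3 - <<'E'
from h import *
import pickle
D={n:cam(n) for n in("scene","side")}; pickle.dump(D,open("d1.pkl","wb"))
def cr(n,x,y,w,W): return cv2.resize(D[n][0][y:y+w*3//4,x:x+w],(W,W*3//4),interpolation=cv2.INTER_CUBIC)
a=cr("scene",148,75,120,400);b=cr("side",240,82,120,400)
cv2.imwrite("pics/m2.png",cv2.convertScaleAbs(np.vstack([np.hstack([a,b]),np.hstack([cv2.resize(pickle.load(open("d0.pkl","rb"))[n][0][y:y+90,x:x+120],(400,300),interpolation=cv2.INTER_CUBIC) for n,x,y in(("scene",148,75),("side",240,82))])]),alpha=1.5))
E
```

```text
10.35 [ 0.56214 -0.18023  0.32276] yaw -161.88403126898814 ft [-0.9 -0.1 -2.5] [-0.04 -0.01 -0.05] 0.06272922062816194
move cm [ 0.032 -0.027  2.176] rot [-0.0022  0.002   0.0003]
```

View pics/m2.png

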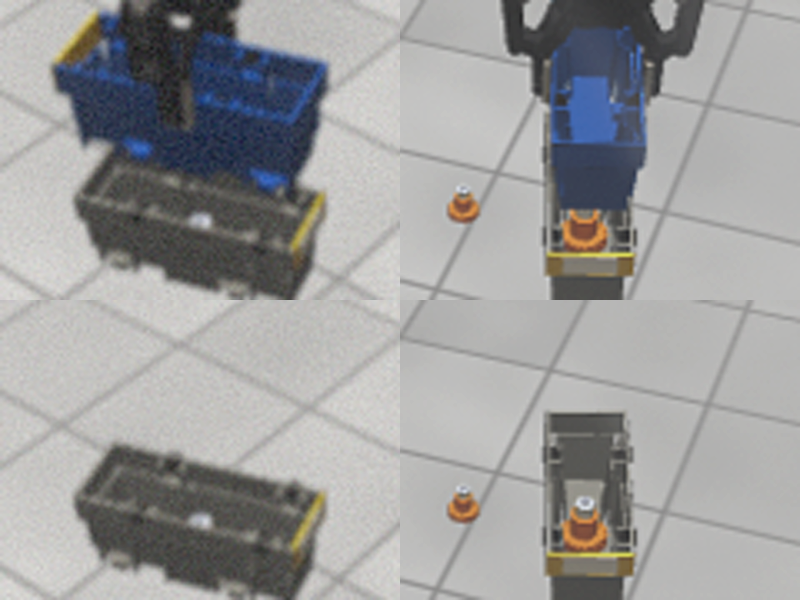

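Run:
```python
from fit import *
import pickle
D=pickle.load(open("d1.pkl","rb"));S,C=D["scene"],D["side"]
zb=.32276-.216; y=np.radians(288.1); tb=np.array([.56214+.0065*np.cos(y),-.18023+.0065*np.sin(y)]);print("blue by tool",tb)
def pts(p,B,z):
    c,s=np.cos(p[2]),np.sin(p[2]);return B@np.array([[c,s,0],[-s,c,0],[0,0,1]])+[p[0],p[1],z]
B=np.array([[81,-32,70],[81,32,70],[-81,-32,70],[-81,32,70]])/1000.
for n,c,o in(("scene",S,(148,75)),("side",C,(240,82))):
    print(n,"crop px blue Y-,Y+,P-,P+",((proj(c,pts([*tb,y],B,zb))-o+.5)*400/120-.5).round(1).tolist())
    print("  grey wrist",((proj(c,pts([.564,-.1868,np.radians(108.1)],B,0))-o+.5)*400/120-.5).round(1).tolist())
    print("  grey 2cam",((proj(c,pts([.5678,-.1853,np.radians(108.4)],B,0))-o+.5)*400/120-.5).round(1).tolist())
cv2.imwrite("pics/m3.png",cv2.convertScaleAbs(cv2.resize(C[0][82:172,278:398-40],(800*80//120*3//2,90*10),interpolation=cv2.INTER_CUBIC)[:600] if 0 else np.hstack([cv2.resize(C[0][105:165,280:320],(400,600),interpolation=cv2.INTER_CUBIC),np.vstack([cv2.resize(S[0][85:115,158:198],(400,300),interpolation=cv2.INTER_CUBIC),cv2.resize(S[0][85:115,218:258],(400,300),interpolation=cv2.INTER_CUBIC)])]),alpha=1.7))
```

```text
blue by tool [ 0.5641594  -0.18640835]
scene crop px blue Y-,Y+,P-,P+ [[97.1, 7.5], [50.8, 62.5], [330.2, 59.4], [293.5, 119.3]]
  grey wrist [[296.8, 249.3], [330.1, 189.1], [75.4, 192.9], [116.7, 137.1]]
  grey 2cam [[295.4, 253.0], [328.4, 192.4], [72.9, 197.1], [114.0, 140.9]]
side crop px blue Y-,Y+,P-,P+ [[241.2, -1.8], [154.0, -2.6], [250.5, 143.5], [154.8, 142.3]]
  grey wrist [[150.5, 255.4], [239.6, 256.8], [150.0, 110.2], [231.8, 111.1]]
  grey 2cam [[145.4, 255.7], [234.5, 256.8], [144.3, 110.4], [226.0, 111.1]]
```

View pics/m3.png

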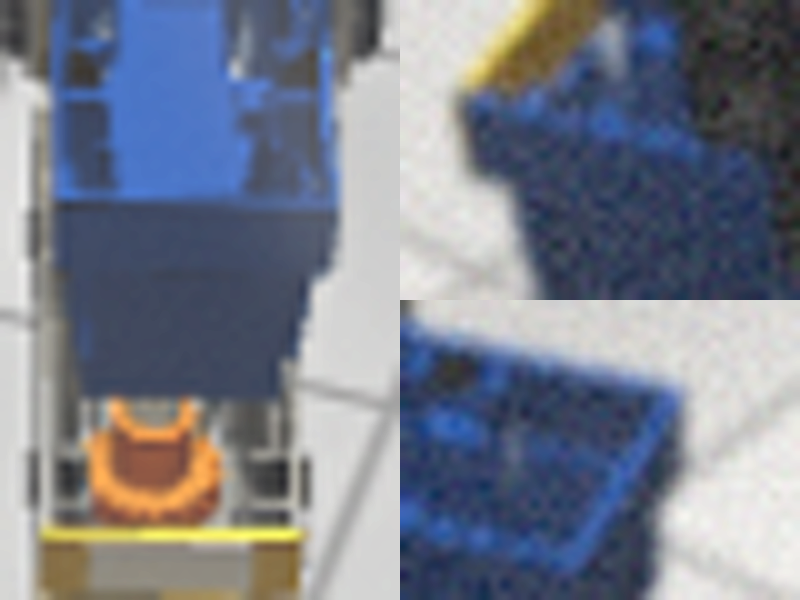

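Pictures used: 11 of 12. The side view shows blue's near rim at crop (52–338, 202) and grey's at (40–301, 530). Allowing for the common camera bias, grey agrees with the wrist fit within about 1 mm: (0.5643, -0.1873), 108.1°. I descend to just above the catches.

```bash
python3 st.py .5643 -.1873 288.1 .288
```

```text
10.45 [ 0.56207 -0.18043  0.32251] yaw -161.90115116587856 ft [ 0.3 -0.4 -2.7] [-0.02  0.06  0.02] 0.06286808468737595
move cm [ 0.008 -0.065  3.452] rot [-0.002   0.0017 -0.    ]
```

step_arm:
  increments:
    - {"x": 0.01,"y": -0.06,"z": 0.8,"wx": -0.002,"wy": 0.0017,"wz": 0,"gripper": 5.5}
    - {"x": 0,"y": 0,"z": 0.9,"wx": 0,"wy": 0,"wz": 0,"gripper": 5.5}
    - {"x": 0,"y": 0,"z": 0.8,"wx": 0,"wy": 0,"wz": 0,"gripper": 5.5}
    - {"x": 0,"y": 0,"z": 0.6,"wx": 0,"wy": 0,"wz": 0,"gripper": 5.5}
    - {"x": 0,"y": 0,"z": 0.3,"wx": 0,"wy": 0,"wz": 0,"gripper": 5.5}
    - {"x": 0,"y": 0,"z": 0,"wx": 0,"wy": 0,"wz": 0,"gripper": 5.5}
    - {"x": 0,"y": 0,"z": 0,"wx": 0,"wy": 0,"wz": 0,"gripper": 5.5}
    - {"x": 0,"y": 0,"z": 0,"wx": 0,"wy": 0,"wz": 0,"gripper": 5.5}

```text
time_s: 11.25
position: [0.5621, -0.1813, 0.2878]
tool_rot: [[-0.951, -0.31, -0.001], [-0.31, 0.951, 0.001], [0.001, 0.001, -1.0]]
ft_force: [-0.3, -1.1, -2.0]
grip_width: 0.0628
```

```bash
python3 st.py .5643 -.1873 288.1 .285
```

```text
11.25 [ 0.56212 -0.18129  0.28783] yaw -161.92145104596432 ft [-0.3 -1.1 -2. ] [0.02 0.06 0.01] 0.06280445492074221
move cm [-0.021  0.011  0.283] rot [ 0.0008 -0.0007 -0.0004]
```

step_arm:
  increments:
    - {"x": -0.02,"y": 0.01,"z": 0.1,"wx": 0,"wy": 0,"wz": 0,"gripper": 5.5}
    - {"x": 0,"y": 0,"z": 0.1,"wx": 0,"wy": 0,"wz": 0,"gripper": 5.5}
    - {"x": 0,"y": 0,"z": 0.05,"wx": 0,"wy": 0,"wz": 0,"gripper": 5.5}
    - {"x": 0,"y": 0,"z": 0,"wx": 0,"wy": 0,"wz": 0,"gripper": 5.5}
    - {"x": 0,"y": 0,"z": 0,"wx": 0,"wy": 0,"wz": 0,"gripper": 5.5}

```text
time_s: 11.75
position: [0.5623, -0.1811, 0.285]
tool_rot: [[-0.951, -0.31, -0.001], [-0.31, 0.951, 0.001], [0.001, 0.001, -1.0]]
ft_force: [0.8, 0.3, -2.6]
grip_width: 0.0628
```

step_arm:
  increments:
    - {"x": 0,"y": 0,"z": 0.05,"wx": 0,"wy": 0,"wz": 0,"gripper": 5.5}
    - {"x": 0,"y": 0,"z": 0.05,"wx": 0,"wy": 0,"wz": 0,"gripper": 5.5}
    - {"x": 0,"y": 0,"z": 0,"wx": 0,"wy": 0,"wz": 0,"gripper": 5.5}
    - {"x": 0,"y": 0,"z": 0,"wx": 0,"wy": 0,"wz": 0,"gripper": 5.5}

```text
time_s: 12.15
position: [0.5623, -0.1811, 0.2841]
tool_rot: [[-0.951, -0.31, -0.001], [-0.31, 0.951, 0.001], [0.001, 0.001, -1.0]]
ft_force: [1.8, 0.7, -0.9]
grip_width: 0.0628
```

```bash
python3 st.py .5643 -.1873 288.1 .270
```

```text
12.15 [ 0.56226 -0.18109  0.28408] yaw -161.9218126649563 ft [ 1.8  0.7 -0.9] [ 0.04 -0.2   0.03] 0.06278778266897198
move cm [-0.002 -0.006  1.408] rot [ 0.0011 -0.0009 -0.0004]
```

step_arm:
  increments:
    - {"x": -0.04,"y": 0,"z": 0.05,"wx": 0,"wy": 0,"wz": 0,"gripper": 5.5}
    - {"x": 0,"y": 0,"z": 0.05,"wx": 0,"wy": 0,"wz": 0,"gripper": 5.5}
    - {"x": 0,"y": 0,"z": 0,"wx": 0,"wy": 0,"wz": 0,"gripper": 5.5}
    - {"x": 0,"y": 0,"z": 0,"wx": 0,"wy": 0,"wz": 0,"gripper": 5.5}

```text
time_s: 12.55
position: [0.5626, -0.181, 0.283]
tool_rot: [[-0.951, -0.31, -0.001], [-0.31, 0.951, 0.001], [0.001, 0.001, -1.0]]
ft_force: [0.8, 0.9, 0.2]
grip_width: 0.063
```

```bash
python3 st.py .5643 -.1873 288.1 .270; python3 -c "
from h import *
env.get_image('side')" ; python3 st.py .5643 -.1873 288.1 .270
```

```text
12.55 [ 0.56263 -0.18095  0.28305] yaw -161.92310062395987 ft [0.8 0.9 0.2] [ 0.1  -0.29 -0.03] 0.06303015712776139
move cm [ 0.037 -0.007  1.305] rot [ 0.0012 -0.0009 -0.0004]
12.6 [ 0.56263 -0.18096  0.28304] yaw -161.920133294768 ft [ 1.4  0.4 -1.1] [ 0.11 -0.34 -0.01] 0.0628452341027364
move cm [ 0.037 -0.006  1.304] rot [ 0.0012 -0.0009 -0.0004]
```

step_arm:
  increments:
    - {"x": -0.05,"y": 0,"z": 0.05,"wx": 0,"wy": 0,"wz": 0,"gripper": 5.5}
    - {"x": 0,"y": 0,"z": 0.05,"wx": 0,"wy": 0,"wz": 0,"gripper": 5.5}
    - {"x": 0,"y": 0,"z": 0,"wx": 0,"wy": 0,"wz": 0,"gripper": 5.5}
    - {"x": 0,"y": 0,"z": 0,"wx": 0,"wy": 0,"wz": 0,"gripper": 5.5}

```text
time_s: 13.0
position: [0.563, -0.1809, 0.2827]
tool_rot: [[-0.951, -0.31, -0.001], [-0.31, 0.951, 0.0], [0.001, 0.001, -1.0]]
ft_force: [-0.5, 0.0, 5.1]
grip_width: 0.0627
```

```bash
python3 -c "
from h import *
for i in range(4):
    s=env.observe();print(s['position'],np.round(s['ft_force'],1),np.round(s['wrist_torque'],2));env.get_image('side')"
```

```text
[ 0.56300712 -0.18086736  0.2826852 ] [-0.5  0.   5.1] [ 0.14  0.23 -0.01]
[ 0.56299632 -0.18088063  0.28269506] [-0.3 -0.1  5.7] [0.16 0.24 0.02]
[ 0.56299743 -0.18086155  0.28269177] [-0.9  0.9  5.6] [0.21 0.23 0.  ]
[ 0.56300302 -0.18086432  0.28267202] [-1.3  1.1  5.1] [ 0.14  0.18 -0.03]
```

Feet rest on something rigid at 66.7 mm (about 8 N), presumably the pocket walls. I lighten the load and feel along the length.

step_arm:
  increments:
    - {"x": 0,"y": 0,"z": -0.03,"wx": 0,"wy": 0,"wz": 0,"gripper": 5.5}
    - {"x": 0,"y": -0.03,"z": 0,"wx": 0,"wy": 0,"wz": 0,"gripper": 5.5}
    - {"x": 0,"y": -0.03,"z": 0,"wx": 0,"wy": 0,"wz": 0,"gripper": 5.5}
    - {"x": 0,"y": 0,"z": 0,"wx": 0,"wy": 0,"wz": 0,"gripper": 5.5}
    - {"x": 0,"y": 0,"z": 0,"wx": 0,"wy": 0,"wz": 0,"gripper": 5.5}

```text
time_s: 13.7
position: [0.5633, -0.1815, 0.2821]
tool_rot: [[-0.951, -0.31, -0.002], [-0.31, 0.951, 0.001], [0.001, 0.001, -1.0]]
ft_force: [0.9, -1.6, 0.3]
grip_width: 0.0627
```

step_arm:
  increments:
    - {"x": 0,"y": -0.03,"z": 0,"wx": 0,"wy": 0,"wz": 0,"gripper": 5.5}
    - {"x": 0,"y": -0.02,"z": 0,"wx": 0,"wy": 0,"wz": 0,"gripper": 5.5}
    - {"x": 0,"y": 0,"z": 0,"wx": 0,"wy": 0,"wz": 0,"gripper": 5.5}
    - {"x": 0,"y": 0,"z": 0,"wx": 0,"wy": 0,"wz": 0,"gripper": 5.5}

```text
time_s: 14.1
position: [0.5634, -0.1818, 0.282]
tool_rot: [[-0.951, -0.31, -0.002], [-0.31, 0.951, 0.001], [0.002, 0.002, -1.0]]
ft_force: [0.1, 0.8, -0.8]
grip_width: 0.0626
```

```bash
cat > ft.py <<'E'
from h import *
L=[]
for i in range(3):
    s=env.observe();L.append(np.r_[s['position'],s['ft_force'],s['wrist_torque']]);env.get_image('side')
R=np.array(s["tool_rot"]);m=np.mean(L,0);print(s["time_s"],m[:3].round(5),"F",m[3:6].round(1),"Ftool",(R.T@m[3:6]).round(1),"Mtool",(R.T@m[6:]).round(2),"bottom",m[2]-.216)
E
python3 ft.py
```

```text
14.2 [ 0.56336 -0.18178  0.28206] F [-0.3  1.1 -1.3] Ftool [-0.1  1.1  1.3] Mtool [-0.12 -0.06  0.01] bottom 0.06606280828201708
```

It dropped in past the wall tops. I back off 0.3 mm in y to centre, then press down stepwise.

step_arm:
  increments:
    - {"x": 0,"y": 0.03,"z": 0.05,"wx": 0,"wy": 0,"wz": 0,"gripper": 5.5}
    - {"x": 0,"y": 0,"z": 0.05,"wx": 0,"wy": 0,"wz": 0,"gripper": 5.5}
    - {"x": 0,"y": 0,"z": 0,"wx": 0,"wy": 0,"wz": 0,"gripper": 5.5}
    - {"x": 0,"y": 0,"z": 0,"wx": 0,"wy": 0,"wz": 0,"gripper": 5.5}

```text
time_s: 14.65
position: [0.5633, -0.1816, 0.2814]
tool_rot: [[-0.951, -0.31, -0.001], [-0.31, 0.951, 0.001], [0.001, 0.001, -1.0]]
ft_force: [1.1, 0.3, 0.6]
grip_width: 0.063
```

```bash
python3 ft.py
```

```text
14.75 [ 0.56333 -0.18165  0.28139] F [ 0.4 -0.2  0.7] Ftool [-0.4 -0.3 -0.7] Mtool [ 0.01 -0.05  0.02] bottom 0.06539085167309536
```

step_arm:
  increments:
    - {"x": 0,"y": 0,"z": 0.05,"wx": 0,"wy": 0,"wz": 0,"gripper": 5.5}
    - {"x": 0,"y": 0,"z": 0.05,"wx": 0,"wy": 0,"wz": 0,"gripper": 5.5}
    - {"x": 0,"y": 0,"z": 0.05,"wx": 0,"wy": 0,"wz": 0,"gripper": 5.5}
    - {"x": 0,"y": 0,"z": 0,"wx": 0,"wy": 0,"wz": 0,"gripper": 5.5}
    - {"x": 0,"y": 0,"z": 0,"wx": 0,"wy": 0,"wz": 0,"gripper": 5.5}

```text
time_s: 15.3
position: [0.5633, -0.1816, 0.2798]
tool_rot: [[-0.951, -0.31, -0.001], [-0.31, 0.951, 0.001], [0.001, 0.001, -1.0]]
ft_force: [0.5, 0.3, 1.0]
grip_width: 0.0631
```

```bash
python3 ft.py
```

```text
15.4 [ 0.56333 -0.18158  0.27979] F [ 0.3 -0.3  0.9] Ftool [-0.2 -0.4 -0.9] Mtool [ 0.06 -0.02  0.  ] bottom 0.06378859812444224
```

Force is steady at about 3.5 N on the catches and well centred. On down.

step_arm:
  increments:
    - {"x": 0,"y": 0,"z": 0.05,"wx": 0,"wy": 0,"wz": 0,"gripper": 5.5}
    - {"x": 0,"y": 0,"z": 0.05,"wx": 0,"wy": 0,"wz": 0,"gripper": 5.5}
    - {"x": 0,"y": 0,"z": 0.05,"wx": 0,"wy": 0,"wz": 0,"gripper": 5.5}
    - {"x": 0,"y": 0,"z": 0.05,"wx": 0,"wy": 0,"wz": 0,"gripper": 5.5}
    - {"x": 0,"y": 0,"z": 0,"wx": 0,"wy": 0,"wz": 0,"gripper": 5.5}
    - {"x": 0,"y": 0,"z": 0,"wx": 0,"wy": 0,"wz": 0,"gripper": 5.5}

```text
time_s: 16.05
position: [0.5633, -0.1816, 0.2774]
tool_rot: [[-0.951, -0.31, -0.002], [-0.31, 0.951, 0.001], [0.002, 0.002, -1.0]]
ft_force: [1.0, -1.1, -2.3]
grip_width: 0.0628
```

step_arm:
  increments:
    - {"x": 0,"y": 0,"z": 0.05,"wx": 0,"wy": 0,"wz": 0,"gripper": 5.5}
    - {"x": 0,"y": 0,"z": 0.05,"wx": 0,"wy": 0,"wz": 0,"gripper": 5.5}
    - {"x": 0,"y": 0,"z": 0.05,"wx": 0,"wy": 0,"wz": 0,"gripper": 5.5}
    - {"x": 0,"y": 0,"z": 0,"wx": 0,"wy": 0,"wz": 0,"gripper": 5.5}
    - {"x": 0,"y": 0,"z": 0,"wx": 0,"wy": 0,"wz": 0,"gripper": 5.5}

```text
time_s: 16.55
position: [0.5633, -0.1816, 0.2761]
tool_rot: [[-0.951, -0.31, -0.002], [-0.31, 0.951, 0.001], [0.001, 0.001, -1.0]]
ft_force: [0.5, 0.3, -1.8]
grip_width: 0.0629
```

```bash
python3 ft.py
```

```text
16.65 [ 0.5633  -0.18155  0.27616] F [ 0.4 -0.3 -2.3] Ftool [-0.2 -0.4  2.3] Mtool [ 0.17 -0.13 -0.02] bottom 0.06016231217164916
```

step_arm:
  increments:
    - {"x": 0,"y": 0,"z": 0.05,"wx": 0,"wy": 0,"wz": 0,"gripper": 5.5}
    - {"x": 0,"y": 0,"z": 0.05,"wx": 0,"wy": 0,"wz": 0,"gripper": 5.5}
    - {"x": 0,"y": 0,"z": 0.05,"wx": 0,"wy": 0,"wz": 0,"gripper": 5.5}
    - {"x": 0,"y": 0,"z": 0,"wx": 0,"wy": 0,"wz": 0,"gripper": 5.5}
    - {"x": 0,"y": 0,"z": 0,"wx": 0,"wy": 0,"wz": 0,"gripper": 5.5}

```text
time_s: 17.2
position: [0.5633, -0.1816, 0.2747]
tool_rot: [[-0.951, -0.31, -0.002], [-0.31, 0.951, 0.001], [0.001, 0.001, -1.0]]
ft_force: [0.1, -0.8, -1.3]
grip_width: 0.063
```

```bash
python3 ft.py
```

```text
17.3 [ 0.56331 -0.18157  0.27473] F [ 0.5 -0.8 -1.4] Ftool [-0.3 -0.9  1.4] Mtool [ 0.16 -0.08 -0.03] bottom 0.05873338376888501
```

step_arm:
  increments:
    - {"x": 0,"y": -0.02,"z": 0.05,"wx": 0,"wy": 0,"wz": 0,"gripper": 5.5}
    - {"x": 0,"y": 0,"z": 0.05,"wx": 0,"wy": 0,"wz": 0,"gripper": 5.5}
    - {"x": 0,"y": 0,"z": 0.05,"wx": 0,"wy": 0,"wz": 0,"gripper": 5.5}
    - {"x": 0,"y": 0,"z": 0,"wx": 0,"wy": 0,"wz": 0,"gripper": 5.5}
    - {"x": 0,"y": 0,"z": 0,"wx": 0,"wy": 0,"wz": 0,"gripper": 5.5}

```text
time_s: 17.85
position: [0.5633, -0.1817, 0.2732]
tool_rot: [[-0.951, -0.31, -0.002], [-0.31, 0.951, 0.001], [0.001, 0.002, -1.0]]
ft_force: [1.3, -0.0, -1.8]
grip_width: 0.0624
```

```bash
python3 ft.py
```

```text
17.95 [ 0.56333 -0.18171  0.27316] F [ 1.2 -0.1 -1.9] Ftool [-1.1 -0.5  1.9] Mtool [-0.04 -0.07 -0.02] bottom 0.05716296643751875
```

step_arm:
  increments:
    - {"x": 0,"y": 0,"z": 0.05,"wx": 0,"wy": 0,"wz": 0,"gripper": 5.5}
    - {"x": 0,"y": 0,"z": 0.05,"wx": 0,"wy": 0,"wz": 0,"gripper": 5.5}
    - {"x": 0,"y": 0,"z": 0.05,"wx": 0,"wy": 0,"wz": 0,"gripper": 5.5}
    - {"x": 0,"y": 0,"z": 0,"wx": 0,"wy": 0,"wz": 0,"gripper": 5.5}
    - {"x": 0,"y": 0,"z": 0,"wx": 0,"wy": 0,"wz": 0,"gripper": 5.5}

```text
time_s: 18.5
position: [0.5633, -0.1817, 0.2713]
tool_rot: [[-0.951, -0.31, -0.002], [-0.31, 0.951, 0.001], [0.002, 0.002, -1.0]]
ft_force: [0.1, -0.1, -5.7]
grip_width: 0.0628
```

```bash
python3 ft.py
```

```text
18.6 [ 0.56332 -0.18172  0.27132] F [ 0.4  0.4 -5.8] Ftool [-0.5  0.2  5.8] Mtool [ 0.1  -0.23 -0.04] bottom 0.05532169138478535
```

The pull turned downward (-3.3 N beyond the weight), so the catches are snapping over the feet. I press the last millimetre.

step_arm:
  increments:
    - {"x": 0,"y": 0,"z": 0.04,"wx": 0,"wy": 0,"wz": 0,"gripper": 5.5}
    - {"x": 0,"y": 0,"z": 0.04,"wx": 0,"wy": 0,"wz": 0,"gripper": 5.5}
    - {"x": 0,"y": 0,"z": 0.04,"wx": 0,"wy": 0,"wz": 0,"gripper": 5.5}
    - {"x": 0,"y": 0,"z": 0,"wx": 0,"wy": 0,"wz": 0,"gripper": 5.5}
    - {"x": 0,"y": 0,"z": 0,"wx": 0,"wy": 0,"wz": 0,"gripper": 5.5}

```text
time_s: 19.15
position: [0.5633, -0.1818, 0.2708]
tool_rot: [[-0.951, -0.31, -0.001], [-0.31, 0.951, 0.001], [0.001, 0.001, -1.0]]
ft_force: [-0.4, 0.5, -2.1]
grip_width: 0.0631
```

```bash
python3 ft.py
```

```text
19.25 [ 0.56335 -0.18178  0.27075] F [-0.   0.7 -2.5] Ftool [-0.2  0.7  2.5] Mtool [-0.01  0.02 -0.01] bottom 0.054752090870086007
```

step_arm:
  increments:
    - {"x": 0,"y": 0,"z": 0.03,"wx": 0,"wy": 0,"wz": 0,"gripper": 5.5}
    - {"x": 0,"y": 0,"z": 0.03,"wx": 0,"wy": 0,"wz": 0,"gripper": 5.5}
    - {"x": 0,"y": 0,"z": 0,"wx": 0,"wy": 0,"wz": 0,"gripper": 5.5}
    - {"x": 0,"y": 0,"z": 0,"wx": 0,"wy": 0,"wz": 0,"gripper": 5.5}

```text
time_s: 19.7
position: [0.5634, -0.1817, 0.2701]
tool_rot: [[-0.951, -0.31, -0.001], [-0.31, 0.951, 0.001], [0.001, 0.001, -1.0]]
ft_force: [-0.8, 0.4, -0.4]
grip_width: 0.0626
```

```bash
python3 ft.py
```

```text
19.8 [ 0.56338 -0.18176  0.27013] F [-0.4  0.5 -0.3] Ftool [0.3 0.6 0.3] Mtool [ 0.01 -0.01  0.02] bottom 0.054127692790394616
```

step_arm:
  increments:
    - {"x": 0,"y": 0,"z": 0.03,"wx": 0,"wy": 0,"wz": 0,"gripper": 5.5}
    - {"x": 0,"y": 0,"z": 0.03,"wx": 0,"wy": 0,"wz": 0,"gripper": 5.5}
    - {"x": 0,"y": 0,"z": 0,"wx": 0,"wy": 0,"wz": 0,"gripper": 5.5}
    - {"x": 0,"y": 0,"z": 0,"wx": 0,"wy": 0,"wz": 0,"gripper": 5.5}

```text
time_s: 20.25
position: [0.5633, -0.1817, 0.2701]
tool_rot: [[-0.951, -0.31, -0.001], [-0.31, 0.951, 0.0], [0.001, 0.001, -1.0]]
ft_force: [-2.7, 0.7, 5.5]
grip_width: 0.0629
```

```bash
python3 ft.py
```

```text
20.35 [ 0.56332 -0.18174  0.27008] F [-2.5  1.   5.8] Ftool [ 2.1  1.7 -5.8] Mtool [-0.24  0.28  0.03] bottom 0.05408357224447677
```

It stopped firmly at 54.1 mm with about 8 N. I relax the press, open and withdraw.

step_arm:
  increments:
    - {"x": 0,"y": 0,"z": -0.05,"wx": 0,"wy": 0,"wz": 0,"gripper": 5.5}
    - {"x": 0,"y": 0,"z": 0,"wx": 0,"wy": 0,"wz": 0,"gripper": 6.6}
    - {"x": 0,"y": 0,"z": 0,"wx": 0,"wy": 0,"wz": 0,"gripper": 7.5}
    - {"x": 0,"y": 0,"z": 0,"wx": 0,"wy": 0,"wz": 0,"gripper": 8.5}
    - {"x": 0,"y": 0,"z": 0,"wx": 0,"wy": 0,"wz": 0,"gripper": 8.5}
    - {"x": 0,"y": 0,"z": 0,"wx": 0,"wy": 0,"wz": 0,"gripper": 8.5}
    - {"x": 0,"y": 0,"z": 0,"wx": 0,"wy": 0,"wz": 0,"gripper": 8.5}

```text
time_s: 21.1
position: [0.5634, -0.1818, 0.2698]
tool_rot: [[-0.951, -0.31, -0.001], [-0.31, 0.951, 0.001], [0.001, 0.001, -1.0]]
ft_force: [-1.1, 0.1, 0.3]
grip_width: 0.0851
```

```bash
python3 ft.py; python3 -c "
from rig import env; print(env.observe()['grip_width'])"
```

```text
21.2 [ 0.56336 -0.18177  0.26987] F [-0.5 -0.2  0. ] Ftool [ 0.6 -0.  -0. ] Mtool [ 0.   -0.    0.03] bottom 0.05387410158793807
0.08480480257874504
```

step_arm:
  increments:
    - {"x": 0,"y": 0,"z": -1,"wx": 0,"wy": 0,"wz": 0,"gripper": 8.5}
    - {"x": 0,"y": 0,"z": -2,"wx": 0,"wy": 0,"wz": 0,"gripper": 8.5}
    - {"x": 0,"y": 0,"z": -3,"wx": 0,"wy": 0,"wz": 0,"gripper": 8.5}
    - {"x": 0,"y": 0,"z": -3,"wx": 0,"wy": 0,"wz": 0,"gripper": 8.5}
    - {"x": 0,"y": 0,"z": -3,"wx": 0,"wy": 0,"wz": 0,"gripper": 8.5}
    - {"x": 0,"y": 0,"z": -2,"wx": 0,"wy": 0,"wz": 0,"gripper": 8.5}
    - {"x": 0,"y": 0,"z": 0,"wx": 0,"wy": 0,"wz": 0,"gripper": 8.5}
    - {"x": 0,"y": 0,"z": 0,"wx": 0,"wy": 0,"wz": 0,"gripper": 8.5}

```text
time_s: 22.05
position: [0.5634, -0.1818, 0.4099]
tool_rot: [[-0.951, -0.31, -0.001], [-0.31, 0.951, 0.001], [0.001, 0.001, -1.0]]
ft_force: [0.1, 0.7, -0.1]
grip_width: 0.0849
```

```bash
python3 ft.py
python3 - <<'E'
from h import *
import pickle
D={n:cam(n) for n in("scene","side","wrist")};pickle.dump(D,open("d2.pkl","wb"))
y=np.radians(288.1);p=[.56335+.0065*np.cos(y),-.18176+.0065*np.sin(y)]
B=np.array([[81,-32,70],[81,32,70],[-81,-32,70],[-81,32,70]])/1000.;c,s=np.cos(y),np.sin(y);P=B@np.array([[c,s,0],[-s,c,0],[0,0,1]])+[*p,.054]
def cr(n,x,y,w): return cv2.resize(D[n][0][y:y+w*3//4,x:x+w],(400,300),interpolation=cv2.INTER_CUBIC)
o={"scene":(148,85,120),"side":(240,92,120),"wrist":(0,0,512)}
for n in o: print(n,((proj(D[n],P)-o[n][:2]+.5)*400/o[n][2]-.5).round(0).tolist())
d=cv2.absdiff(pickle.load(open("d0.pkl","rb"))["side"][0],D["side"][0]);
cv2.imwrite("pics/f.png",cv2.convertScaleAbs(np.vstack([np.hstack([cr("scene",*o["scene"]),cr("side",*o["side"])]),np.hstack([cr("wrist",*o["wrist"]),cr("side",150,120,256)])]),alpha=1.5))
E
```

```text
22.15 [ 0.56342 -0.18179  0.40925] F [-0.1  0.7  0.2] Ftool [-0.1  0.7 -0.2] Mtool [ 0.03  0.04 -0.01] bottom 0.19324787848439998
scene [[104.0, 41.0], [61.0, 97.0], [327.0, 93.0], [292.0, 153.0]]
side [[235.0, 21.0], [151.0, 20.0], [244.0, 166.0], [151.0, 165.0]]
wrist [[235.0, 46.0], [163.0, 46.0], [229.0, 211.0], [168.0, 211.0]]
```

View pics/f.png

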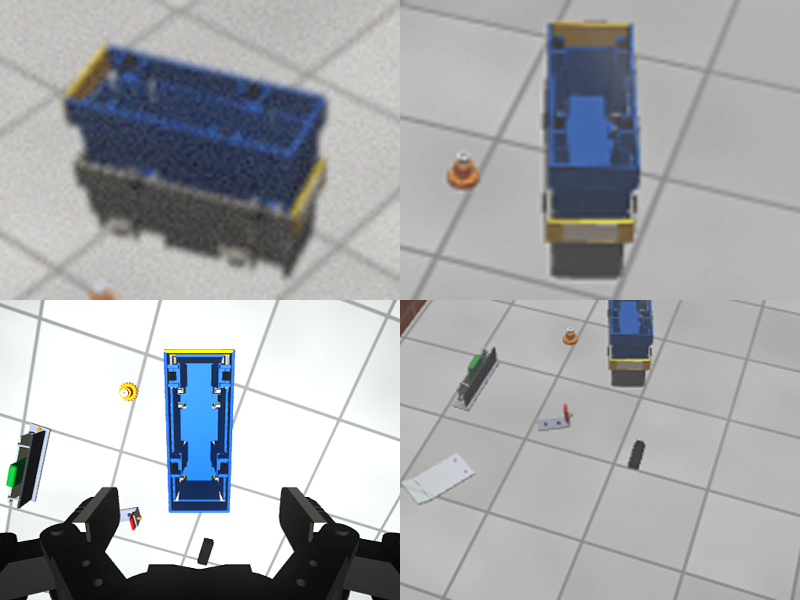

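Blue sits level and straight on grey, yellow over plain: wrist-crop corners (164,350) to (230,512), scene rim (66,97) to (327,95). The loose parts are where they were. I hand the job in.

```bash
python3 -c "
from rig import env; env.close_job()"
```

```text
the job is handed in; nothing more can be done
```

The blue tote is stacked on the grey one, yellow end over plain end. I released it and handed the job in at about 22 s of the 58 s allowed. No verdict is reported.

**How it went:**
- **Pick-up and turn:** I gripped the tote by its top band, lifted it and turned it half a turn. The last joint reached the end of its range during the turn, which tilted the tote about 1.5° and shifted it about 4 cm. I corrected this while carrying it across.
- **Finding the pockets:** the feet first landed on the pocket walls, at about 67 mm with roughly 8 N. I eased off and slid about 1 mm towards the plain end, and they dropped in.
- **Pressing home:** the catches gave about 3–4 N on the way down. Near 55.3 mm the force turned to a downward pull, which I take as the catches clicking over. I then pressed to a firm stop with about 8 N.

**Last checks:**
- **Height:** the stop was at 54.1 mm by the tool reading (limit 55.6 mm).
- **Release:** the gripper read about zero force once open and the arm had been raised 14 cm.
- **Position:** the last pictures show the blue tote level and straight over the grey one, with the bracket, pad and flap where they were.

**What did not agree, or was not checked:**
- The fixed cameras placed the grey tote about 4 mm away from where the wrist camera did. I used the wrist value with a small correction, and feeling the feet in settled it.
- I did not see the gear directly after stacking. I also judged each end's seating only from the wrist force and the pictures, not from a separate height reading.

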